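# Stand the serving board up against the tea box

### The job

The small wooden serving board lies upside down on the counter, rubber feet up. Stand it on its bottom edge with the handle up, leaning back squarely against the front of the wooden tea box, feet side towards the box and smooth serving side facing out, with its foot about 4 cm out from the box so that it stays. Do not throw or drop the board, and leave the cups, saucers, sugar jar and cezve where they stand.

Things in the scene. Friction and masses are not known exactly. Their poses are not given: they have to be found in the camera images.
- board: Wooden paddle board, 14 mm thick, 0.18 kg. Origin: centre of the body, on the serving face. +x: body to handle; +z: out of the underside (z = 14 mm) with 4 rubber feet (14 mm wide, 4 high, at x -50, +35, y +-40). Body x -70 to 70, y -55 to 55; handle 30 mm wide, 14 thick, x 70 to 155. Starts flat, feet and +z up, handle pointing to the left (+y) within 0.6 rad, on the robot's left.
- board_handle (a point): Point in the middle of the board's handle: x = 120 mm in the board's frame, mid-width, mid-thickness. Axes as the board's.
- board_bottom (a point): Middle of the board's bottom edge face (the 110 x 14 mm end opposite the handle): x = -70 mm in the board's frame, mid-width, mid-thickness. Axes as the board's.
- teabox: Closed wooden tea box with a dark seam and a brass clasp on its front, fixed, 160 mm deep (x), 300 wide (y), 120 high, on the robot's right. Origin: centre of its underside. The front is the flat upright 300 x 120 mm face at x = -80 mm, looking along its -x, towards the robot's left and partly back to the robot.
- teabox_edge (a point): Middle of the box's upper front edge: x = -80 mm, z = 120 mm in the box's frame. Axes as the box's.
- jar: Bystander: glass sugar jar with closed steel lid, 84 mm across, 120 mm high. Origin: centre of its underside, z up.
- cezve: Bystander: stainless steel cezve, 90 mm across, 80 mm high, with a long handle that rises along its +y to 170 mm out and 105 mm high. Origin: centre of its underside.
- saucer0: Bystander: white porcelain saucer, 116 mm across, 14 mm high, the one nearer the middle. Origin: centre of its underside.
- cup0: Bystander: small white porcelain cup on that saucer, 62 mm across, 55 mm high, with a handle on its +y side. Origin: centre of its underside.
- saucer1: Bystander: white porcelain saucer, 116 mm across, 14 mm high, the one further to the left. Origin: centre of its underside.
- cup1: Bystander: small white porcelain cup on that saucer, 62 mm across, 55 mm high, with a handle on its +y side. Origin: centre of its underside.
Things that resemble listed ones, but are neither listed nor needed, are in the scene too. Of the things shaped like the board, the wooden one is meant.

How it is judged:
By the outcome, as a careful person would: the job done as asked, in the order asked, and still so for the second after the job is handed in, with the robot touching nothing.
It also fails if it takes over 64 s, if anything falls off the work surface, if the arm or the gripper's body presses on something with over 40 N, if the wrist force passes 120 N, or if a joint passes its speed limit or range.

### The arm

A 6-joint arm with a two-finger parallel gripper is mounted at the origin on the work surface. World frame = base frame: x ahead of the robot, y to its left, z up, the work surface at z = 0. Lengths are in m, angles in degrees, forces in N, time in s.
With the tool pointing down it reaches from about 0.275 to 0.75 m from the base axis. Payload 10.2 kg.
Tool frame: the origin (TCP) lies on the centre line of the jaws, within the pads' length; the fingertips stand 22 mm ahead of it and the grasp point (between the pads) lies 3 mm ahead of it (nose_length is the distance from the TCP to the fingertips, in m); z points along the fingers, x is the direction in which the jaws open and shut, and the axes are right-handed (so a half turn about z gives the same grasp; the last joint's range is limited). The gripper opens to 88 mm and grips with 3 to 60 N. Pads are 18 mm wide; open, the fingers measure 123 mm over their backs; the gripper's body (75 mm by 187 mm) begins 45 mm behind the grasp point.
Start: joints at [-89.748, 17.928, 85.812, -0, 76.261, -12.8], TCP at [0.119, -0.511, 0.261] pointing down, gripper open.
Joint ranges: [-168.41, 168.41], [-55.51, 124.54], [10.69, 146.95], [-70.63, 250.63], [1, 178], [-165.06, 165.06]. Speed limits (degrees/s): [136.94, 136.94, 172.46, 180, 180, 180].

### API

Orientations are given as [roll, pitch, yaw] about the fixed x, y, z axes, in that order (R = Rz(yaw) Ry(pitch) Rx(roll)).
In Python, from cell import sense, grab_frame, calibration, hand_in, nose_length gives the robot as it stands.
- The arm moves only by the tool send_rows, never from a script. Its argument "deltas" is a list that holds one entry, the list of rows, each a list of 7 numbers: the shift along the tool's x, y, z in cm, then the turn, a rotation vector about the tool's x, y, z in rad, then the opening, from 0 (shut) to 1 (fully open). A call has 1 to 8 rows; each row shifts and turns the pose as measured when the row begins, along the tool's axes as they then stand; what a row does not reach is not made up. A row lasts 1/12 s, in which the tool goes at most 41.7 mm and 7.16 degrees, less where a joint would pass 70% of its speed; a pose out of reach is approached as far as the arm can. A call is refused whole if a number of a shift passes 4.17 or a number of a turn 0.125, either way. A call with a gripper value outside its range is refused whole. The fingers move at their own pace and stop on an object; "force" is the grip in N (left out, the last holds). Time passes only in rows, so rows that do not move let the fingers close. It gives the time, the measured TCP pose, the force and the opening at its end, in the units of the state.
- sense(): the state, without advancing time (a new reading comes with each control period).
- grab_frame(name): name is "scene" or "top" or "wrist"; returns the picture (384x512x3 uint8, blue, green, red); there is no depth.
- calibration(name): a dict with "intrinsics" (3x3 intrinsics, pixels), "k1" (the pictures are not rectified: a ray, as slopes to the right and down, at radius r is drawn at 1 + k1 r^2 times it, then the intrinsics apply), "eye" and "rotation" of the camera in the world. Camera axes: x right, y down, z forward; pixel columns grow to the right and rows downward; lengths in m; the calibration is good to about 2 mm. A picture is of the moment at which its call begins: read the wrist's pose just before it. calibration takes no time and is no camera call; for the wrist camera it gives the pose at the moment of the call.
- hand_in(): hands the job in, once; it reports no verdict.
The state is a dict: "time": time; "q": joint angles; "qd": joint speeds; "joint_torque": joint torques, N m; "eef_pos": TCP position; "tcp_rot": TCP orientation; "force": force on the tool from outside, world axes, zero at the start; "ft_torque": the same for the moment, N m; "opening": opening from 0.0 (shut) to 1.0 (fully open).
Only numpy, scipy, OpenCV 4.12 (cv2) and the standard library are available. Lean on these libraries where they do the work, as an engineer would, in place of code of your own. Each camera call takes 0.05 s, during which the arm holds its last target.

## Working session

There is one attempt and no reset: what is moved stays moved. The work goes in short steps, Python scripts to look and compute and a tool call to move; the robot and the scene stay as the last step left them, time stands still between calls to the robot, and variables do not carry over. Pictures are saved under pics/ and viewed, and the job is handed in when it is done.

Besides the shell and the picture viewer there is one more tool, called as name(argument=value, ...) on one line, values as JSON. send_rows: Moves the arm, as the interface text tells. Its arguments: {"type":"object","properties":{"deltas":{"type":"array","items":{"type":"array","items":{"type":"array","items":{"type":"number"}}}},"force":{"type":"number"}},"required":["deltas"]}

```bash
ls; mkdir -p pics; python3 - <<'E'
from cell import *
import cv2
print(sense()); print(nose_length)
for n in("scene","top"):
    cv2.imwrite(f"pics/{n}0.png",grab_frame(n)); print(n,calibration(n))
E
```

```text
pics
{'time': 0.0, 'q': array([-8.97464049e+01,  1.79582432e+01,  8.58565239e+01, -1.17433339e-03,
        7.62603052e+01, -1.28002533e+01]), 'qd': array([-0.02592437, -0.01282834, -0.01860073,  0.02268501, -0.00737052,
        0.07371765]), 'joint_torque': array([ 7.50460856e-06, -4.02211547e+01, -2.52267998e+01,  6.94633741e-02,
        3.53390677e-02, -1.29395603e-04]), 'eef_pos': array([ 0.11855925, -0.51119647,  0.26015526]), 'tcp_rot': array([-1.79984480e+02,  7.34592165e-02, -7.69458620e+01]), 'force': array([-0.40966581,  0.65222857,  0.28403753]), 'ft_torque': array([ 0.00028587,  0.02105411, -0.02750546]), 'opening': 1.0018509487355132}
0.022
scene {'intrinsics': array([[369.14592972,   0.        , 255.78407808],
       [  0.        , 369.14592972, 189.4782951 ],
       [  0.        ,   0.        ,   1.        ]]), 'k1': -0.009750255952974839, 'eye': array([ 1.43575012, -0.1118808 ,  0.84373259]), 'rotation': array([-127.46139386,   -0.24989532,   74.58999069])}
top {'intrinsics': array([[454.7240703 ,   0.        , 258.30776933],
       [  0.        , 454.7240703 , 186.39437448],
       [  0.        ,   0.        ,   1.        ]]), 'k1': -0.06781190367218032, 'eye': array([0.43139689, 0.11593827, 1.30489871]), 'rotation': array([-176.49022122,    1.69545508,  -90.2805847 ])}
```

View pics/scene0.png

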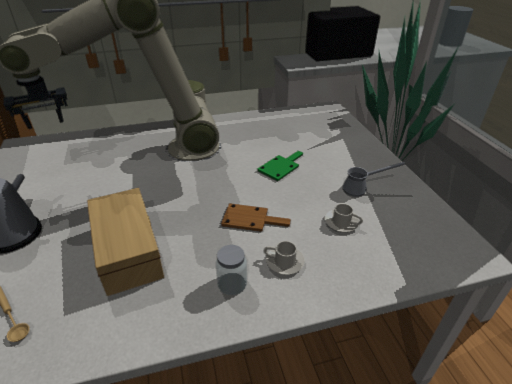

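View pics/top0.png

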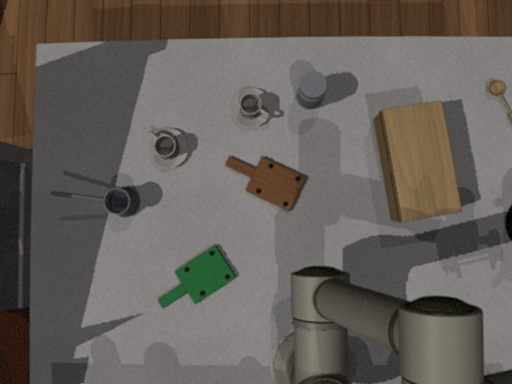

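Board-shaped candidates in the top view: a brown wooden one (centre ≈275,183) and a green one (≈205,275). The brown one fits "wooden". I'll confirm with a crop and measure.

```bash
cat > h.py <<'E'
import numpy as np, cv2
from scipy.spatial.transform import Rotation as R
from cell import *
def ray(c,px):
    K=c['intrinsics']; px=np.atleast_2d(np.float64(px))
    d=np.array([(px[:,0]-K[0,2])/K[0,0],(px[:,1]-K[1,2])/K[1,1]]).T
    u=d.copy()
    for _ in range(10): u=d/(1+c['k1']*(u**2).sum(1,keepdims=True))
    v=np.c_[u,np.ones(len(u))]@R.from_euler('xyz',c['rotation'],degrees=True).as_matrix().T
    return c['eye'],v
def plane(c,px,z):
    e,v=ray(c,px); return e+v*((z-e[2])/v[:,2])[:,None]
def tri(c1,p1,c2,p2):
    e1,a=ray(c1,p1); e2,b=ray(c2,p2); out=[]
    for u,v in zip(a,b):
        u=u/np.linalg.norm(u);v=v/np.linalg.norm(v)
        s=np.linalg.lstsq(np.c_[u,-v],e2-e1,rcond=None)[0]
        P,Q=e1+s[0]*u,e2+s[1]*v; out.append(np.r_[(P+Q)/2,np.linalg.norm(P-Q)])
    return np.array(out)
def proj(c,P):
    P=np.atleast_2d(P); q=(P-c['eye'])@R.from_euler('xyz',c['rotation'],degrees=True).as_matrix()
    u=q[:,:2]/q[:,2:]; u=u*(1+c['k1']*(u**2).sum(1,keepdims=True)); K=c['intrinsics']
    return u*[K[0,0],K[1,1]]+[K[0,2],K[1,2]]
E
python3 - <<'E'
from h import *
t=cv2.imread('pics/top0.png');s=cv2.imread('pics/scene0.png')
def crop(im,x,y,w,h,k,n):
    cv2.imwrite(n,cv2.resize(im[y:y+h,x:x+w],None,fx=k,fy=k,interpolation=cv2.INTER_CUBIC))
crop(t,215,145,100,75,8,'pics/tb.png')
crop(s,215,195,85,45,9,'pics/sb.png')
crop(t,365,90,110,140,4,'pics/tx.png')
crop(s,80,180,90,115,5,'pics/sx.png')
E
```

```text
(no output)
```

View pics/tb.png

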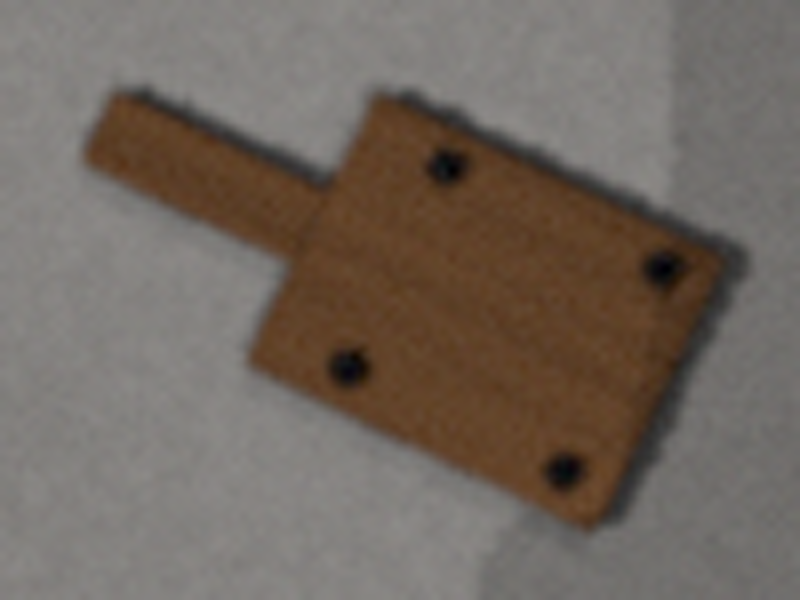

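View pics/sb.png

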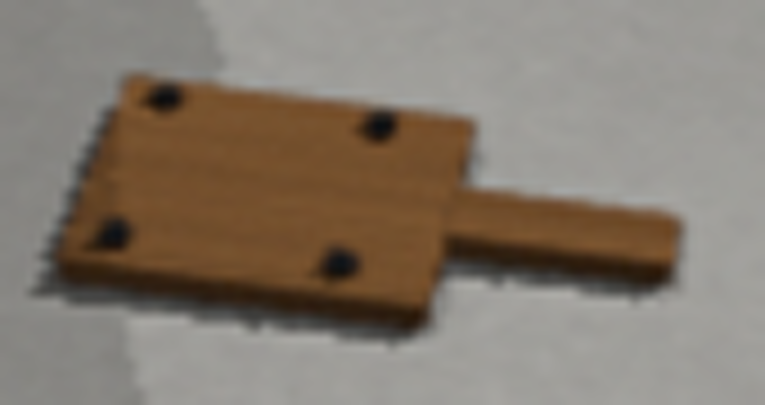

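View pics/tx.png

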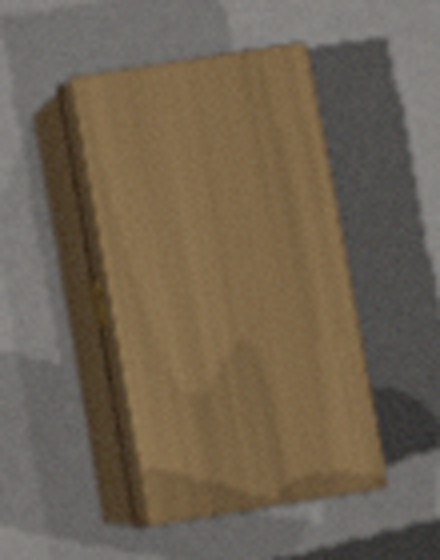

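View pics/sx.png

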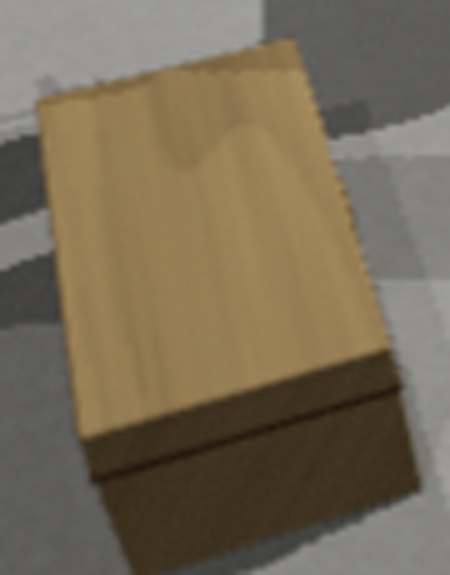

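```bash
python3 - <<'E'
from h import *
ct,cs=calibration('top'),calibration('scene')
f=lambda p,k,o:(np.array(p)+.5)/k-.5+o
np.set_printoptions(precision=4,suppress=True)
ft=f([(447,166),(662,268),(348,368),(564,470)],8,(215,145)); fs=f([(342,264),(113,233),(380,127),(165,97)],9,(215,195))
print('feet',T:=tri(ct,ft,cs,fs))
print(plane(ct,ft,.018),plane(cs,fs,.018))
hs=f([(120,92),(86,158)],8,(215,145)); print('handle end',plane(ct,hs,.014))
cor=plane(ct,f([(380,92),(728,252),(590,530),(250,358)],8,(215,145)),.014); print('body',cor,cor.mean(0))
bt=f([(386,487),(147,525),(68,80),(305,42)],4,(365,90)); bs=f([(38,102),(297,40),(388,350),(80,437)],5,(80,180))
print('box',tri(ct,bt,cs,bs)); print(plane(ct,bt,.12),plane(cs,bs,.12))
print('box front bottom',plane(ct,f([(105,522),(38,118)],4,(365,90)),0))
# board fit from feet (avg of views)
P=((plane(ct,ft,.018)+plane(cs,fs,.018))/2)[:,:2]
ux=(P[0]+P[2]-P[1]-P[3]);ux/=np.linalg.norm(ux); print('ux',ux,np.degrees(np.arctan2(ux[1],ux[0])),'origin',P.mean(0)+ux*.0075)
E
```

```text
feet [[0.5707 0.1191 0.015  0.0004]
 [0.5335 0.0423 0.0159 0.0011]
 [0.4988 0.1541 0.0138 0.0008]
 [0.4621 0.0778 0.0158 0.0008]]
[[0.5704 0.1188 0.018 ]
 [0.5335 0.0429 0.018 ]
 [0.4987 0.1544 0.018 ]
 [0.4621 0.0782 0.018 ]] [[0.5739 0.1184 0.018 ]
 [0.5357 0.0414 0.018 ]
 [0.5035 0.1524 0.018 ]
 [0.4646 0.0769 0.018 ]]
handle end [[0.5984 0.2357 0.014 ]
 [0.5747 0.2479 0.014 ]]
body [[0.5976 0.1426 0.014 ]
 [0.5393 0.0192 0.014 ]
 [0.4409 0.0691 0.014 ]
 [0.5027 0.1894 0.014 ]] [0.5201 0.1051 0.014 ]
box [[ 0.4355 -0.3792  0.1157  0.0004]
 [ 0.4121 -0.2213  0.1159  0.0001]
 [ 0.706  -0.179   0.1144  0.004 ]
 [ 0.7302 -0.3347  0.1188  0.0004]]
[[ 0.4355 -0.3776  0.12  ]
 [ 0.4122 -0.2202  0.12  ]
 [ 0.7049 -0.1756  0.12  ]
 [ 0.7299 -0.334   0.12  ]] [[ 0.4416 -0.3774  0.12  ]
 [ 0.4179 -0.2206  0.12  ]
 [ 0.711  -0.1805  0.12  ]
 [ 0.7313 -0.3346  0.12  ]]
box front bottom [[ 0.4126 -0.2242  0.    ]
 [ 0.7047 -0.1826  0.    ]]
ux [0.443  0.8965] 63.70136190710331 origin [0.5211 0.1047]
```

Confirmed: the brown board at top (275,183) is the one, with four black feet up and the handle towards the upper left. Next I check the bystander positions and the wrist camera mount.

```bash
cat >> h.py <<'E'
def log():
    s=sense()
    with open('log.txt','a') as f: f.write(' '.join('%.5f'%v for v in [*s['q'],*s['eef_pos'],*s['tcp_rot']])+'\n')
    return s
E
python3 - <<'E'
from h import *
np.set_printoptions(precision=4,suppress=True)
s=log();c=calibration('wrist')
Rt=R.from_euler('xyz',s['tcp_rot'],degrees=True)
print('cam in tool',Rt.inv().apply(c['eye']-s['eef_pos']),(Rt.inv()*R.from_euler('xyz',c['rotation'],degrees=True)).as_matrix())
ct=calibration('top')
print('saucer0,1 centers',plane(ct,[(252,106),(168,147)],.014)); print('cup tops',plane(ct,[(250,104),(166,146)],.069)); print('jar top',plane(ct,[(313,85)],.12),'cezve',plane(ct,[(119,201)],.08))
E
```

```text
cam in tool [ 0.0011 -0.0784 -0.1224] [[ 1.      0.0005 -0.0001]
 [-0.0005  0.9534  0.3016]
 [ 0.0002 -0.3016  0.9534]]
saucer0,1 centers [[0.7432 0.1708 0.014 ]
 [0.6265 0.414  0.014 ]]
cup tops [[0.7356 0.174  0.069 ]
 [0.621  0.407  0.069 ]]
jar top [[0.7725 0.0043 0.12  ]] cezve [[0.4692 0.5335 0.08  ]]
```

```bash
cat >> h.py <<'E'
def plan(pos,rpy,op,step=.034,ang=6.0,cyl=True,maxrows=8):
    """print rows from measured pose to target"""
    s=log(); p0=s['eef_pos'];R0=R.from_euler('xyz',s['tcp_rot'],degrees=True); R1=rpy if isinstance(rpy,R) else R.from_euler('xyz',rpy,degrees=True)
    pos=np.array(pos,float); dv=(R0.inv()*R1).as_rotvec()
    c0=np.array([np.hypot(*p0[:2]),np.arctan2(p0[1],p0[0]),p0[2]]);c1=np.array([np.hypot(*pos[:2]),np.arctan2(pos[1],pos[0]),pos[2]])
    if cyl: f=lambda t:(lambda c:np.array([c[0]*np.cos(c[1]),c[0]*np.sin(c[1]),c[2]]))(c0+(c1-c0)*t)
    else: f=lambda t:p0+(pos-p0)*t
    L=sum(np.linalg.norm(f((i+1)/50)-f(i/50)) for i in range(50))
    n=max(1,int(np.ceil(max(L/step,np.degrees(np.linalg.norm(dv))/ang))))
    g=lambda t:R0*R.from_rotvec(dv*t)
    rows=[]
    for i in range(min(n,maxrows)):
        a,b=i/n,(i+1)/n
        d=g(a).inv().apply(f(b)-f(a))*100
        r=(g(a).inv()*g(b)).as_rotvec()
        rows.append([round(float(v),2) for v in d]+[round(float(v),3) for v in r]+[op])
    print('t %.2f'%s['time'],'pos',p0.round(4),'rpy',s['tcp_rot'].round(2),'q',s['q'].round(1),'F',s['force'].round(1),'op %.3f'%s['opening'],'rows left',n)
    print(str(rows).replace(' ',''))
E
python3 - <<'E'
from h import *
plan([.53,.15,.30],[180,0,-26],1)
E
```

```text
t 0.10 pos [ 0.1186 -0.5113  0.2602] rpy [-1.7999e+02  6.0000e-02 -7.6950e+01] q [-89.7  18.   85.8   0.   76.3 -12.8] F [ 0.2 -0.2 -1.3] op 1.002 rows left 26
[[-0.0,-3.27,-0.15,-0.0,0.0,-0.034,1],[-0.09,-3.28,-0.15,-0.0,0.0,-0.034,1],[-0.19,-3.28,-0.15,-0.0,0.0,-0.034,1],[-0.28,-3.28,-0.15,-0.0,0.0,-0.034,1],[-0.37,-3.28,-0.15,-0.0,0.0,-0.034,1],[-0.47,-3.27,-0.15,-0.0,0.0,-0.034,1],[-0.56,-3.26,-0.15,-0.0,0.0,-0.034,1],[-0.65,-3.25,-0.15,-0.0,0.0,-0.034,1]]
```

send_rows(deltas=[[[0, -3.3, -0.2, 0, 0, -0.034, 1], [-0.1, -3.3, -0.2, 0, 0, -0.034, 1], [-0.2, -3.3, -0.2, 0, 0, -0.034, 1], [-0.3, -3.3, -0.2, 0, 0, -0.034, 1], [-0.4, -3.3, -0.2, 0, 0, -0.034, 1], [-0.5, -3.3, -0.2, 0, 0, -0.034, 1], [-0.6, -3.3, -0.2, 0, 0, -0.034, 1], [-0.6, -3.3, -0.2, 0, 0, -0.034, 1]]])

```text
time: 0.77
eef_pos: [0.3603, -0.3941, 0.2733]
tcp_rot: [-180.0, 0.4, -61.3]
force: [1.1, -1.2, -0.1]
opening: 1.001
```

```bash
python3 - <<'E'
from h import *
plan([.53,.15,.30],[180,0,-26],1)
E
```

```text
t 0.77 pos [ 0.3603 -0.3941  0.2733] rpy [-179.95    0.44  -61.31] q [-60.2  18.8  82.8   0.1  78.9   1.1] F [ 1.1 -1.2 -0.1] op 1.001 rows left 18
[[-0.79,-3.19,-0.14,-0.0,0.0,-0.034,1],[-0.88,-3.17,-0.14,-0.0,0.0,-0.034,1],[-0.96,-3.15,-0.14,-0.0,0.0,-0.034,1],[-1.05,-3.13,-0.14,-0.0,0.0,-0.034,1],[-1.14,-3.11,-0.14,-0.0,0.0,-0.034,1],[-1.22,-3.08,-0.14,-0.0,0.0,-0.034,1],[-1.31,-3.05,-0.14,-0.0,0.0,-0.034,1],[-1.4,-3.02,-0.14,-0.0,0.0,-0.034,1]]
```

send_rows(deltas=[[[-0.8, -3.2, -0.1, 0, 0, -0.034, 1], [-0.9, -3.2, -0.1, 0, 0, -0.034, 1], [-1, -3.2, -0.1, 0, 0, -0.034, 1], [-1.1, -3.1, -0.1, 0, 0, -0.034, 1], [-1.1, -3.1, -0.1, 0, 0, -0.034, 1], [-1.2, -3.1, -0.2, 0, 0, -0.034, 1], [-1.3, -3.1, -0.2, 0, 0, -0.034, 1], [-1.4, -3, -0.2, 0, 0, -0.034, 1]]])

```text
time: 1.43
eef_pos: [0.5176, -0.1667, 0.2829]
tcp_rot: [-179.8, 0.7, -44.9]
force: [-0.3, -1.1, 0.7]
opening: 1.001
```

```bash
python3 - <<'E'
from h import *
plan([.53,.15,.30],[180,0,-26],1)
E
```

```text
t 1.43 pos [ 0.5176 -0.1667  0.2829] rpy [-179.84    0.74  -44.93] q [-30.3  19.8  80.    0.3  80.9  14.5] F [-0.3 -1.1  0.7] op 1.001 rows left 10
[[-1.48,-2.84,-0.14,-0.0,0.001,-0.033,1],[-1.55,-2.8,-0.15,-0.0,0.001,-0.033,1],[-1.63,-2.76,-0.15,-0.0,0.001,-0.033,1],[-1.7,-2.72,-0.15,-0.0,0.001,-0.033,1],[-1.77,-2.68,-0.15,-0.0,0.001,-0.033,1],[-1.84,-2.64,-0.15,-0.0,0.001,-0.033,1],[-1.91,-2.6,-0.16,-0.0,0.001,-0.033,1],[-1.98,-2.55,-0.16,-0.0,0.001,-0.033,1]]
```

send_rows(deltas=[[[-1.5, -2.8, -0.2, -0.06, 0, -0.033, 1], [-1.5, -2.8, -0.2, -0.06, 0, -0.033, 1], [-1.6, -2.8, -0.2, -0.06, 0, -0.033, 1], [-1.7, -2.7, -0.2, -0.06, 0, -0.033, 1], [-1.8, -2.7, -0.2, -0.06, 0, -0.033, 1], [-1.8, -2.6, -0.2, -0.06, 0, -0.033, 1], [-1.9, -2.6, -0.2, -0.06, 0, -0.033, 1], [-2, -2.6, -0.2, -0.06, 0, -0.033, 1]]])

```text
time: 2.1
eef_pos: [0.5408, 0.0959, 0.2581]
tcp_rot: [152.0, 4.2, -29.8]
force: [0.6, -0.2, 0.0]
opening: 1.002
```

```bash
python3 - <<'E'
from h import *
s=log();print(s)
cv2.imwrite('pics/w1.png',grab_frame('wrist'))
E
```

```text
{'time': 2.1, 'q': array([  6.0190015 ,  32.92442072,  67.86594143, -20.35259833,
        98.99343412,  35.12436463]), 'qd': array([ 49.35508716,  26.69212582, -16.3593786 , -20.59767562,
        30.7173792 ,  20.84733423]), 'joint_torque': array([ -4.11659271, -55.25840521, -23.37900639,  -0.37542338,
         0.22259836,  -0.45554403]), 'eef_pos': array([0.54080295, 0.09594418, 0.25811824]), 'tcp_rot': array([151.97257399,   4.15352703, -29.81503131]), 'force': array([ 0.64586767, -0.1767823 ,  0.03237573]), 'ft_torque': array([ 0.16391393, -0.22674542,  0.01568867]), 'opening': 1.0021322088007616}
```

View pics/w1.png

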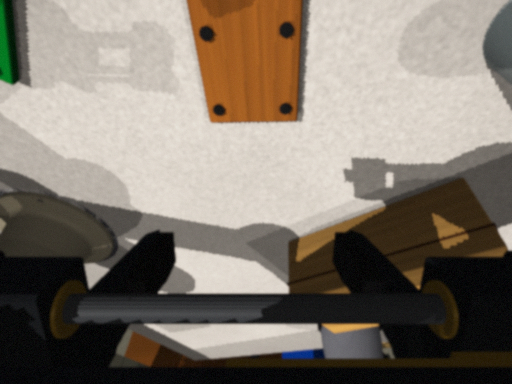

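```bash
cat > kin.py <<'E'
from h import *
from scipy.optimize import least_squares
E=lambda a,t:R.from_euler(a,t,degrees=True)
QL=np.array([[-168.41,168.41],[-55.51,124.54],[10.69,146.95],[-70.63,250.63],[1,178],[-165.06,165.06]])
def fk(q,P,s4=1):
    a,d,h,L1,b,L2,Lt=P
    A=E('z',q[0]);B=A*E('y',q[1]);F=A*E('y',q[1]+q[2]);W=F*E('z',s4*q[3])*E('y',q[4])*E('z',q[5])
    p=A.apply([a,d,h])+B.apply([0,0,L1])+F.apply([b,0,L2])+W.apply([0,0,Lt])
    return p,W*E('z',180)
def fit():
    D=np.loadtxt('log.txt')
    res=lambda P:np.concatenate([fk(r[:6],P)[0]-r[6:9] for r in D]+[1e-3*(np.array(P)-[0,.11,.35,.4,0,.4,.3])])
    s=least_squares(res,[0,.11,.35,.4,0,.4,.3]); return s.x,np.abs(s.fun[:-7]).max()
def ik(pos,Rt,P,q0s):
    best=[]
    for q0 in q0s:
        def f(q):
            p,W=fk(q,P); return np.r_[(p-pos)*10,(W.inv()*Rt).as_rotvec()]
        s=least_squares(f,np.clip(q0,QL[:,0]+1,QL[:,1]-1),bounds=(QL[:,0],QL[:,1]),x_scale=30)
        e=np.abs(s.fun).max()
        best.append((e,s.x))
    return best
E
python3 - <<'E'
from kin import *
np.set_printoptions(precision=4,suppress=True)
D=np.loadtxt('log.txt')
for s4 in(1,-1):
    print(s4,[round(float(np.degrees((fk(r[:6],[0]*7,s4)[1].inv()*E('xyz',r[9:])).magnitude())),3) for r in D])
print(fit())
E
```

```text
1 [0.0, 0.0, 0.0, 0.0, 0.0]
-1 [0.001, 0.001, 0.119, 0.687, 40.705]
(array([0.    , 0.1163, 0.2014, 0.4389, 0.0391, 0.3975, 0.2259]), np.float64(6.140165094092875e-06))
```

```bash
cat > geo.py <<'E'
from kin import *
def boardR(xv,zv):
    xv=np.array(xv,float)/np.linalg.norm(xv); zv=np.array(zv,float); zv-=xv*(zv@xv); zv/=np.linalg.norm(zv)
    return np.c_[xv,np.cross(zv,xv),zv]
def toolR(B,al):
    a=np.radians(al); z=-np.cos(a)*B[:,2]-np.sin(a)*B[:,0]; x=-B[:,1]
    return R.from_matrix(np.c_[x,np.cross(z,x),z])
bear=np.radians(8.3); n=np.array([-np.sin(bear),np.cos(bear),0]) # box front normal
edge=np.array([.560,-.200,0]); al_=np.array([np.cos(bear),np.sin(bear),0])
def final(th,shift,foot=.041,lift=0.):
    """board R, origin; foot=distance of bottom mid from front"""
    t=np.radians(th); B=boardR(np.cos(t)*np.array([0,0,1])-np.sin(t)*n, -n)
    low=.07; 
    bm=edge+al_*shift+n*foot; bm[2]=lift+.007*np.sin(t)  # underside bottom corner lower
    o=bm+B[:,0]*.07-B[:,2]*.007
    return B,o
def start(o=(.520,.1045),hd=64.):
    h=np.radians(hd); return boardR([np.cos(h),np.sin(h),0],[0,0,1]),np.array([*o,0.])
E
python3 - <<'E'
from geo import *
np.set_printoptions(precision=3,suppress=True)
P,_=fit(); q0=sense()['q']
seeds=[q0]+[np.array([q1,40,80,q4,q5,q6]) for q1 in(-60,-30,0) for q4 in(-60,0,90,180) for q5 in(40,90) for q6 in(-90,0,90)]
def best(pos,Rt,n=6):
    r=[x for x in ik(pos,Rt,P,seeds) if x[0]<1e-3]; u=[]
    for e,q in r:
        if all(np.abs(q-v).max()>2 for v in u): u.append(q)
    return u
for al in(20,30,40,50):
    B,o=start(); T=toolR(B,al); g=o+B@[.115,0,.007]; pos=g-T.apply([0,0,.012])
    print('start',al,pos,best(pos,T))
    for sh in(0,-.05):
      for th in(0,16):
        B,o=final(th,sh); T=toolR(B,al); pos=o+B@[.115,0,.007]-T.apply([0,0,.012])
        print(' final',sh,th,pos,best(pos,T))
E
```

```text
start 20 [0.572 0.212 0.018] [array([ 14.848,  51.308,  70.955, -15.805,  71.793,  47.672])]
 final 0 0 [ 0.556 -0.171  0.189] [array([-42.565,  52.096,  63.114,  43.733, 120.916, -48.272])]
 final 0 16 [ 0.563 -0.222  0.181] [array([-45.743,  62.993,  52.164,  55.247, 134.527, -41.798])]
 final -0.05 0 [ 0.506 -0.178  0.189] [array([-45.958,  47.824,  71.67 ,  39.193, 119.701, -54.173])]
 final -0.05 16 [ 0.514 -0.229  0.181] [array([-49.045,  58.692,  61.399,  48.189, 133.766, -49.724])]
start 30 [0.573 0.213 0.017] [array([ 17.225,  56.016,  64.182, -21.589,  81.972,  50.504])]
 final 0 0 [ 0.556 -0.17   0.191] [array([-41.629,  48.1  ,  64.782,  37.814, 114.592, -49.289])]
 final 0 16 [ 0.563 -0.221  0.183] [array([-45.443,  59.284,  53.224,  47.653, 129.066, -45.277])]
 final -0.05 0 [ 0.506 -0.177  0.191] [array([-45.039,  43.671,  73.268,  34.214, 113.13 , -54.633])]
 final -0.05 16 [ 0.514 -0.229  0.183] [array([-48.756,  54.864,  62.375,  41.915, 127.824, -52.256])]
start 40 [0.574 0.215 0.016] [array([ 19.212,  61.199,  57.232, -26.945,  92.089,  51.689])]
 final 0 0 [ 0.55
[... 179 characters left out ...]

 final -0.05 0 [ 0.506 -0.176  0.193] [array([-43.732,  39.478,  75.33 ,  29.387, 106.169, -54.447])]
 final -0.05 16 [ 0.514 -0.228  0.185] [array([-48.14 ,  50.786,  64.039,  36.249, 121.343, -54.024])]
start 50 [0.574 0.216 0.015] [array([ 20.816,  66.734,  50.194, -32.401, 101.941,  51.417])]
 final 0 0 [ 0.555 -0.167  0.194] [array([-38.572,  40.099,  69.459,  26.564, 100.697, -49.037])]
 final 0 16 [ 0.563 -0.22   0.186] [array([-43.827,  51.152,  57.462,  34.562, 116.212, -49.572])]
 final -0.05 0 [ 0.506 -0.174  0.194] [array([-42.016,  35.351,  77.788,  24.545,  98.85 , -53.54 ])]
 final -0.05 16 [ 0.513 -0.227  0.186] [array([-47.188,  46.547,  66.32 ,  31.033, 114.341, -55.042])]
```

```bash
cat >> geo.py <<'E'
AL=30.
def graspT(o=(.520,.1045),hd=64.,gx=.105,back=0.):
    B,oo=start(o,hd); T=toolR(B,AL); return oo+B@[gx,0,.010]-T.apply([0,0,.0179+back]),T
E
python3 - <<'E'
from geo import *
p,T=graspT(); print(p,T.as_euler('xyz',degrees=True))
p,T=graspT(back=.10); print(p)
plan(p,T,1)
E
```

```text
[0.56995239 0.20691758 0.02550185] [ 1.50000000e+02  1.27222187e-14 -2.60000000e+01]
[0.59187095 0.25185728 0.1121044 ]
t 2.15 pos [0.5391 0.1019 0.2553] rpy [151.73   4.53 -29.37] q [  6.6  33.2  67.9 -20.3  99.1  35.2] F [-0.4  6.1 -2.3] op 1.001 rows left 7
[[0.06,-2.89,0.77,-0.005,0.014,-0.002,1],[-0.04,-2.92,0.75,-0.005,0.014,-0.002,1],[-0.14,-2.94,0.73,-0.005,0.014,-0.002,1],[-0.24,-2.97,0.71,-0.005,0.014,-0.002,1],[-0.35,-2.99,0.68,-0.005,0.014,-0.002,1],[-0.45,-3.01,0.66,-0.005,0.014,-0.002,1],[-0.56,-3.02,0.64,-0.005,0.014,-0.002,1]]
```

send_rows(deltas=[[[0, -2.9, 0.7, -0.005, 0.014, -0.002, 1], [0, -2.9, 0.7, -0.005, 0.014, -0.002, 1], [-0.2, -2.9, 0.7, -0.005, 0.014, -0.002, 1], [-0.3, -2.9, 0.7, -0.005, 0.014, -0.002, 1], [-0.4, -2.9, 0.6, -0.005, 0.014, -0.002, 1], [-0.5, -2.5, 0.5, -0.005, 0.014, -0.002, 1], [0, 0, 0, 0, 0, 0, 1]]])

```text
time: 2.73
eef_pos: [0.5823, 0.2345, 0.1304]
tcp_rot: [149.9, 0.7, -26.0]
force: [-0.7, -0.2, -0.7]
opening: 0.999
```

```bash
python3 - <<'E'
from geo import *
p,T=graspT(back=.10)
plan(p,T,1)
im=grab_frame('wrist');import pickle;pickle.dump(calibration('wrist'),open('cw2.pkl','wb'))
cv2.imwrite('pics/w2.png',im); print(fit())
E
```

```text
t 2.73 pos [0.5823 0.2345 0.1304] rpy [149.91   0.71 -25.98] q [ 18.5  50.6  56.5 -20.6  95.1  46.5] F [-0.7 -0.2 -0.7] op 0.999 rows left 1
[[0.12,-2.63,0.59,0.002,0.01,0.007,1]]
(array([2.44380400e-05, 1.16297744e-01, 2.01305965e-01, 4.38912377e-01,
       3.90201087e-02, 3.97473139e-01, 2.25876161e-01]), np.float64(6.014663350040195e-06))
```

View pics/w2.png

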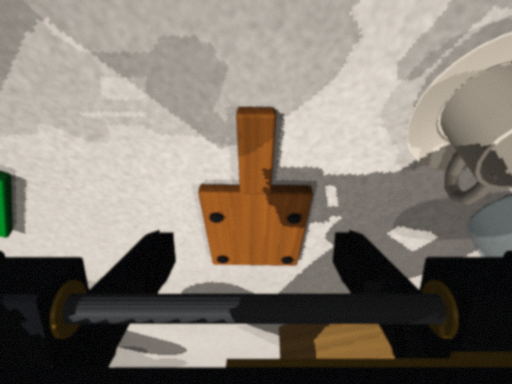

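The wrist view shows the board's handle from its end (239..274,107) to the neck (row 185), with feet at (217,217), (293,218), (222,260) and (287,259).

```bash
python3 - <<'E'
from geo import *
import pickle
np.set_printoptions(precision=4,suppress=True)
c=pickle.load(open('cw2.pkl','rb')); im=cv2.imread('pics/w2.png')
hsv=cv2.cvtColor(im,cv2.COLOR_BGR2HSV); m=cv2.inRange(hsv,(3,100,60),(20,255,255)); 
for v in range(108,186,8):
    u=np.where(m[v,180:330])[0]+180
    a=plane(c,[(u.min(),v),(u.max(),v)],.014) if len(u) else None
    print(v,u.min(),u.max(),a.mean(0),np.linalg.norm(a[1]-a[0]))
# feet
Pw=plane(c,[(293,218),(287,259),(217,217),(222,260)],.018); print(Pw)
ct=calibration('top')
ft=(np.array([(447,166),(662,268),(348,368),(564,470)])+.5)/8-.5+(215,145)
print('tri top/wrist',tri(ct,ft,c,[(293,218),(287,259),(217,217),(222,260)]))
ux=Pw[0]+Pw[2]-Pw[1]-Pw[3]; print(np.degrees(np.arctan2(ux[1],ux[0])),Pw.mean(0)[:2]+.0075*ux[:2]/np.linalg.norm(ux))
print('neck/handle end tops',plane(c,[(256,107),(256,186),(201,186),(312,186)],.014))
B,o=start(); print('pred end',o+B@[.155,0,.014],'neck',o+B@[.07,0,.014])
E
```

```text
108 238 272 [0.5898 0.2465 0.014 ] 0.02419405327447742
116 237 275 [0.5875 0.2403 0.014 ] 0.027667716481092768
124 237 275 [0.5846 0.2341 0.014 ] 0.028327529574859827
132 237 274 [0.5811 0.2277 0.014 ] 0.02825730008626398
140 238 274 [0.5781 0.2207 0.014 ] 0.02818072239839395
148 238 273 [0.5743 0.2137 0.014 ] 0.028103124807385308
156 238 273 [0.5706 0.2061 0.014 ] 0.02884407319754045
164 239 272 [0.5668 0.1981 0.014 ] 0.02793229236453107
172 239 272 [0.5627 0.1897 0.014 ] 0.02870975625234275
180 239 271 [0.558 0.181 0.014] 0.028638494710171915
[[0.5708 0.1191 0.018 ]
 [0.5355 0.0451 0.018 ]
 [0.5019 0.1533 0.018 ]
 [0.4622 0.0763 0.018 ]]
tri top/wrist [[0.5705 0.1188 0.0177 0.0003]
 [0.5341 0.0426 0.0164 0.0011]
 [0.5001 0.1535 0.0173 0.0032]
 [0.4626 0.0779 0.0189 0.0012]]
63.60634752496829 [0.5209 0.1051]
neck/handle end tops [[0.5908 0.2469 0.014 ]
 [0.5555 0.1736 0.014 ]
 [0.5099 0.1952 0.014 ]
 [0.6016 0.1518 0.014 ]]
pred end [0.5879 0.2438 0.014 ] neck [0.5507 0.1674 0.014 ]
```

```bash
python3 - <<'E'
from geo import *
p,T=graspT(o=(.5215,.106)); print(p)
plan(p,T,1,step=.025,cyl=False)
E
```

```text
[0.57145239 0.20841758 0.02550185]
t 2.78 pos [0.5827 0.2329 0.1321] rpy [149.94   0.65 -26.05] q [ 18.4  50.4  56.5 -20.6  95.2  46.5] F [-0.5 -0.  -0.4] op 0.999 rows left 5
[[0.04,-0.6,2.11,0.0,0.002,0.001,1],[0.03,-0.6,2.11,0.0,0.002,0.001,1],[0.03,-0.6,2.11,0.0,0.002,0.001,1],[0.02,-0.6,2.11,0.0,0.002,0.001,1],[0.02,-0.6,2.12,0.0,0.002,0.001,1]]
```

send_rows(deltas=[[[0, -0.6, 2.1, 0, 0.002, 0.001, 1], [0, -0.6, 2.1, 0, 0.002, 0.001, 1], [0, -0.6, 2.1, 0, 0.002, 0.001, 1], [0, -0.6, 1.8, 0, 0.002, 0.001, 1], [0, -0.4, 0.8, 0, 0.002, 0.001, 1], [0, 0, 0, 0, 0, 0, 1]]])

```text
time: 3.28
eef_pos: [0.5757, 0.209, 0.0442]
tcp_rot: [150.3, -0.3, -26.3]
force: [-0.6, -0.6, 0.2]
opening: 0.998
```

```bash
python3 - <<'E'
from geo import *
p,T=graspT(o=(.5215,.106)); print(p)
plan(p,T,1,step=.025,cyl=False)
E
```

```text
[0.57145239 0.20841758 0.02550185]
t 3.28 pos [0.5757 0.209  0.0442] rpy [150.3   -0.34 -26.32] q [ 16.8  53.8  64.1 -21.6  83.7  49.7] F [-0.6 -0.6  0.2] op 0.998 rows left 1
[[-0.37,-0.72,1.74,-0.005,-0.002,-0.008,1]]
```

send_rows(deltas=[[[-0.3, -0.6, 1.4, -0.004, 0, -0.006, 1], [-0.1, -0.2, 0.4, 0, 0, 0, 1], [0, 0, 0, 0, 0, 0, 1]]])

```text
time: 3.53
eef_pos: [0.5727, 0.208, 0.0263]
tcp_rot: [150.2, -0.3, -26.1]
force: [0.3, 0.4, -0.1]
opening: 1.002
```

```bash
python3 - <<'E'
from geo import *
p,T=graspT(o=(.5215,.106)); print(p)
plan(p,T,1,step=.025,cyl=False)
cv2.imwrite('pics/w3.png',grab_frame('wrist'))
s=grab_frame('scene');cv2.imwrite('pics/s3.png',cv2.resize(s[120:280,180:400],None,fx=3.6,fy=3.6,interpolation=cv2.INTER_CUBIC))
E
```

```text
[0.57145239 0.20841758 0.02550185]
t 3.53 pos [0.5727 0.208  0.0263] rpy [150.22  -0.34 -26.1 ] q [ 16.8  54.8  65.1 -21.8  81.8  50.3] F [ 0.3  0.4 -0.1] op 1.002 rows left 1
[[-0.13,-0.03,0.08,-0.004,-0.004,-0.004,1]]
```

View pics/s3.png

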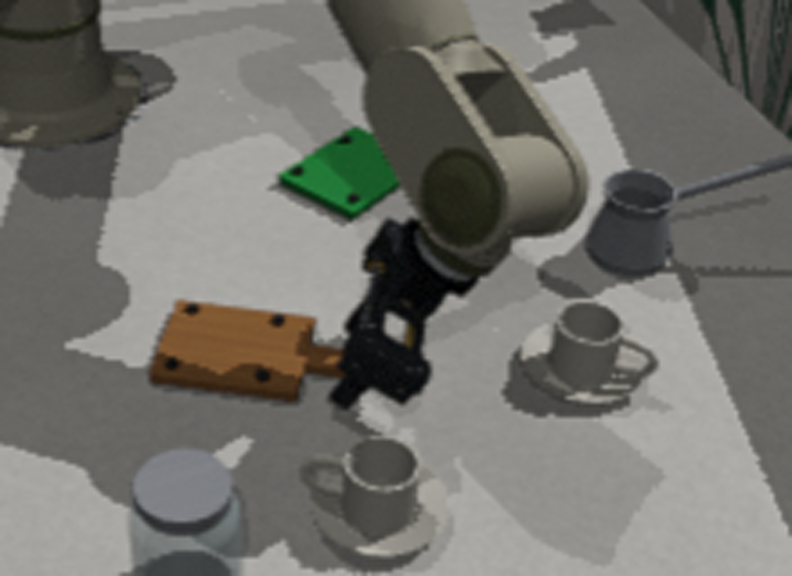

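View pics/w3.png

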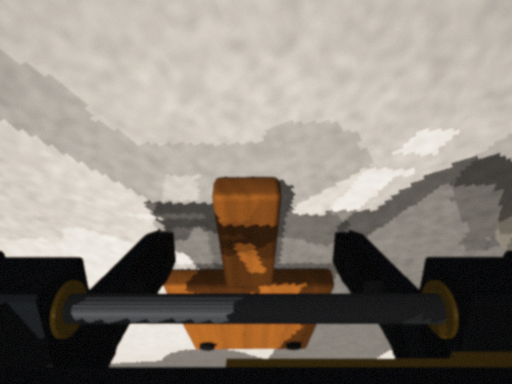

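The jaws straddle the handle: it sits at columns 217–280 in the wrist view, between the fingers, and the cups are clear. Closing now.

send_rows(deltas=[[[-0.1, 0, 0, 0, 0, 0, 0.5], [0, 0, 0, 0, 0, 0, 0.2], [0, 0, 0, 0, 0, 0, 0], [0, 0, 0, 0, 0, 0, 0], [0, 0, 0, 0, 0, 0, 0], [0, 0, 0, 0, 0, 0, 0], [0, 0, 0, 0, 0, 0, 0], [0, 0, 0, 0, 0, 0, 0]]], force=55)

```text
time: 4.3
eef_pos: [0.573, 0.2095, 0.0292]
tcp_rot: [150.4, -0.5, -26.0]
force: [-0.3, -0.4, 0.2]
opening: 0.414
```

```bash
python3 - <<'E'
from geo import *
s=log();print(s)
E
```

```text
{'time': 4.3, 'q': array([ 16.94425251,  54.5539042 ,  65.05441216, -21.75927359,
        81.84156119,  50.36761714]), 'qd': array([ 0.06477507, -0.02157676, -0.13242649,  0.03961791,  0.08146393,
       -0.08699133]), 'joint_torque': array([ 1.44868519e-02, -6.06925321e+01, -2.10598397e+01, -7.88407680e-01,
        9.43225287e-01, -6.62096310e-03]), 'eef_pos': array([0.57297128, 0.20949605, 0.02915577]), 'tcp_rot': array([150.39549006,  -0.53614769, -26.03651282]), 'force': array([-0.27347418, -0.36198873,  0.21722305]), 'ft_torque': array([ 0.20634264, -0.19664033, -0.02617142]), 'opening': 0.41417686364670775}
```

send_rows(deltas=[[[-0.1, 0, 0.35, 0, 0, 0, 0], [0, 0, 0.05, 0, 0, 0, 0], [0, 0, 0.05, 0, 0, 0, 0], [0, 0, 0.05, 0, 0, 0, 0]]], force=55)

```text
time: 4.63
eef_pos: [0.5715, 0.2085, 0.0263]
tcp_rot: [150.5, -0.7, -26.1]
force: [-0.1, 2.1, 4.0]
opening: 0.329
```

```bash
python3 - <<'E'
from geo import *
s=log();print(s['opening'],s['eef_pos'],s['force'])
cv2.imwrite('pics/w4.png',grab_frame('wrist'))
E
```

```text
0.32927266652552845 [0.57151199 0.20848587 0.02634136] [-0.06171693  2.13802725  4.0463624 ]
```

View pics/w4.png

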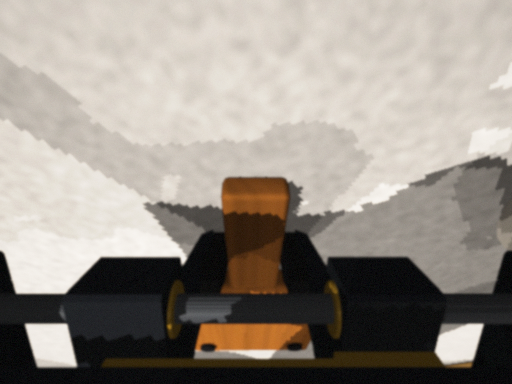

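```bash
cat >> geo.py <<'E'
import json,os
def saveG(o=(.5215,.106),hd=64.,B=None,oo=None):
    s=sense(); T=R.from_euler('xyz',s['tcp_rot'],degrees=True)
    if B is None: B,oo=start(o,hd)
    Rg=(R.from_matrix(B).inv()*T); tg=B.T@(s['eef_pos']-oo)
    json.dump([Rg.as_quat().tolist(),tg.tolist()],open('G.json','w')); print('G',Rg.as_euler('xyz',degrees=True),tg)
def loadG():
    q,t=json.load(open('G.json')); return R.from_quat(q),np.array(t)
def bpose(bm,pitch,hd):
    """board from bottom-mid point, pitch (0 flat, 90 handle up, >90 leaning over underside), heading of flat handle dir"""
    h=np.radians(hd);f=np.array([np.cos(h),np.sin(h),0]);p=np.radians(pitch);u=np.array([0,0,1.])
    B=boardR(np.cos(p)*f+np.sin(p)*u, np.cos(p)*u-np.sin(p)*f)
    return B,np.array(bm)+B[:,0]*.07-B[:,2]*.007
def cur():
    """bottom mid, pitch, heading of the board as carried"""
    s=sense();T=R.from_euler('xyz',s['tcp_rot'],degrees=True);Rg,t=loadG();B=(T*Rg.inv()).as_matrix();o=s['eef_pos']-B@t
    bm=o-B[:,0]*.07+B[:,2]*.007
    hd=np.degrees(np.arctan2(-B[0,1]*-1,B[1,1]))  # y axis = up x f
    hd=np.degrees(np.arctan2(-B[0,1],B[1,1])); pitch=np.degrees(np.arctan2(B[2,0],B[2,2]))
    return bm,pitch,hd,np.degrees(np.arcsin(B[2,1]))
def wayrows(wps,op=0):
    Rg,t=loadG();s=log();p=s['eef_pos'];T=R.from_euler('xyz',s['tcp_rot'],degrees=True);rows=[]
    for w in wps:
        B,o=bpose(*w); T1=R.from_matrix(B)*Rg; p1=o+B@t
        rows.append([round(float(v),2) for v in T.inv().apply(p1-p)*100]+[round(float(v),3) for v in (T.inv()*T1).as_rotvec()]+[op]); p,T=p1,T1
    c=cur();print('t %.2f'%s['time'],'bm',c[0].round(4),'pitch %.1f hd %.1f roll %.1f'%c[1:],'F',s['force'].round(1),'op %.3f'%s['opening'],'q',s['q'].round(0))
    print(str(rows).replace(' ',''))
    return rows
def steps(a,b,n,upto=8):
    a=np.r_[a[0],a[1],a[2]];b=np.r_[b[0],b[1],b[2]]
    return [((v:=a+(b-a)*(i+1)/n)[:3],v[3],v[4]) for i in range(min(n,upto))]
E
python3 - <<'E'
from geo import *
saveG(); c=cur(); print(c)
wayrows(steps(c[:3],([.491,.043,.045],90,64),16))
E
```

```text
G [150.54533493  -0.67328814 -90.04688167] [ 1.14046708e-01 -1.57147858e-05  2.63534892e-02]
(array([0.49081402, 0.04308442, 0.007     ]), np.float64(0.0), np.float64(64.00000000000001), np.float64(0.0))
t 4.68 bm [0.4908 0.0431 0.007 ] pitch 0.0 hd 64.0 roll 0.0 F [-0.2  2.2  4.2] op 0.329 q [ 17.  54.  66. -22.  81.  51.]
[[0.03,1.24,-1.63,0.098,-0.001,0.001,0],[0.03,1.22,-1.64,0.098,-0.001,0.001,0],[0.03,1.2,-1.65,0.098,-0.001,0.001,0],[0.03,1.18,-1.66,0.098,-0.001,0.001,0],[0.03,1.15,-1.66,0.098,-0.001,0.001,0],[0.02,1.13,-1.66,0.098,-0.001,0.001,0],[0.02,1.11,-1.66,0.098,-0.001,0.001,0],[0.02,1.08,-1.66,0.098,-0.001,0.001,0]]
```

send_rows(deltas=[[[0, 1.0, -2.0, 0.05, 0, 0, 0], [0, 1.2, -1.8, 0.09, 0, 0, 0], [0, 1.2, -1.7, 0.098, 0, 0, 0], [0, 1.2, -1.7, 0.098, 0, 0, 0], [0, 1.2, -1.7, 0.098, 0, 0, 0], [0, 1.1, -1.7, 0.098, 0, 0, 0], [0, 1.1, -1.7, 0.098, 0, 0, 0], [0, 1.1, -1.7, 0.098, 0, 0, 0]]])

```text
time: 5.35
eef_pos: [0.5416, 0.1592, 0.1753]
tcp_rot: [-166.4, -0.4, -25.8]
force: [0.5, 0.0, -2.0]
opening: 0.329
```

```bash
python3 - <<'E'
from geo import *
c=cur()
wayrows(steps(c[:3],([.491,.043,.045],90,64),9))
s=grab_frame('scene');cv2.imwrite('pics/s5.png',cv2.resize(s[80:280,160:400],None,fx=3,fy=3,interpolation=cv2.INTER_CUBIC))
E
```

```text
t 5.35 bm [0.4897 0.0496 0.0355] pitch 43.0 hd 64.7 roll 0.0 F [ 0.5  0.  -2. ] op 0.329 q [-0. 24. 92. 14. 59. 18.]
[[0.08,1.07,-1.44,0.091,0.0,0.002,0],[0.08,1.06,-1.44,0.091,-0.0,0.002,0],[0.08,1.05,-1.45,0.091,0.0,0.002,0],[0.07,1.04,-1.45,0.091,0.0,0.002,0],[0.07,1.03,-1.45,0.091,0.0,0.002,0],[0.07,1.02,-1.44,0.091,0.0,0.002,0],[0.07,1.01,-1.44,0.091,0.0,0.002,0],[0.07,1.0,-1.44,0.091,0.0,0.002,0]]
```

View pics/s5.png

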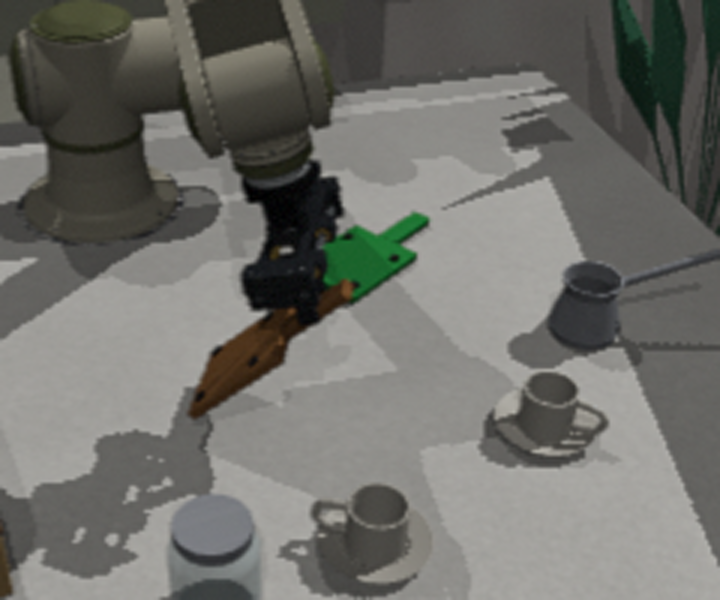

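send_rows(deltas=[[[0.1, 1.1, -1.4, 0.091, 0, 0.002, 0], [0.1, 1.1, -1.4, 0.091, 0, 0.002, 0], [0.1, 1.1, -1.4, 0.091, 0, 0.002, 0], [0.1, 1.0, -1.4, 0.091, 0, 0.002, 0], [0.1, 1.0, -1.4, 0.091, 0, 0.002, 0], [0.1, 1.0, -1.4, 0.091, 0, 0.002, 0], [0.1, 1.0, -1.4, 0.091, 0, 0.002, 0], [0.1, 1.0, -1.4, 0.091, 0, 0.002, 0]]])

```text
time: 6.07
eef_pos: [0.4877, 0.0346, 0.2291]
tcp_rot: [-122.6, -0.7, -26.8]
force: [-0.1, 0.2, -2.4]
opening: 0.329
```

```bash
python3 - <<'E'
from geo import *
np.set_printoptions(precision=4,suppress=True)
c=cur()
tgt=edge+al_*(-.02)+n*.10; tgt[2]=.05; print(tgt)
wayrows(steps(c[:3],(tgt,90,98.3),12))
E
```

```text
[ 0.5258 -0.1039  0.05  ]
t 6.07 bm [0.4939 0.0418 0.0442] pitch 86.8 hd 63.8 roll -0.7 F [-0.1  0.2 -2.4] op 0.329 q [-35.  15. 112.  60.  76. -37.]
[[1.07,0.54,-0.9,0.005,-0.049,-0.016,0],[0.79,0.54,-0.94,0.005,-0.042,-0.027,0],[0.74,0.56,-0.97,0.005,-0.043,-0.026,0],[0.7,0.57,-1.0,0.005,-0.043,-0.026,0],[0.65,0.58,-1.03,0.005,-0.043,-0.026,0],[0.59,0.59,-1.06,0.005,-0.043,-0.026,0],[0.54,0.6,-1.08,0.005,-0.043,-0.026,0],[0.49,0.61,-1.1,0.005,-0.043,-0.026,0]]
```

send_rows(deltas=[[[1.0, 0.5, -0.9, 0.005, -0.049, -0.018, 0], [0.8, 0.5, -0.9, 0.005, -0.043, -0.027, 0], [0.8, 0.6, -1.0, 0.005, -0.043, -0.026, 0], [0.7, 0.6, -1.0, 0.005, -0.043, -0.026, 0], [0.7, 0.6, -1.0, 0.005, -0.043, -0.026, 0], [0.6, 0.6, -1.1, 0.005, -0.043, -0.026, 0], [0.6, 0.6, -1.1, 0.005, -0.043, -0.026, 0], [0.5, 0.6, -1.1, 0.005, -0.043, -0.026, 0]]])

```text
time: 6.73
eef_pos: [0.5108, -0.0798, 0.2247]
tcp_rot: [-120.0, 0.9, -3.3]
force: [-0.8, 0.0, -3.1]
opening: 0.327
```

```bash
python3 - <<'E'
from geo import *
c=cur()
tgt=edge+al_*(-.02)+n*.10; tgt[2]=.05
wayrows(steps(c[:3],(tgt,90,98.3),5))
E
```

```text
t 6.73 bm [ 0.5089 -0.062   0.0405] pitch 89.5 hd 87.4 roll 0.8 F [-0.8  0.  -3.1] op 0.327 q [-41.  33.  88.  44. 102. -45.]
[[0.18,0.26,-0.83,0.002,-0.026,-0.032,0],[0.42,0.27,-0.84,0.002,-0.033,-0.019,0],[0.39,0.27,-0.85,0.002,-0.033,-0.019,0],[0.36,0.28,-0.86,0.002,-0.033,-0.019,0],[0.33,0.28,-0.87,0.002,-0.033,-0.019,0]]
```

send_rows(deltas=[[[0.2, 0.2, -0.8, 0.002, -0.026, -0.032, 0], [0.4, 0.2, -0.8, 0.002, -0.033, -0.02, 0], [0.4, 0.2, -0.9, 0.002, -0.033, -0.02, 0], [0.4, 0.2, -0.9, 0.002, -0.033, -0.02, 0], [0.4, 0.2, -0.9, 0.002, -0.033, -0.02, 0], [0, 0, 0, 0, 0, 0, 0], [0, 0, 0, 0, 0, 0, 0]]])

```text
time: 7.32
eef_pos: [0.5302, -0.1265, 0.231]
tcp_rot: [-119.4, 0.4, 8.1]
force: [0.4, -0.7, -3.1]
opening: 0.334
```

```bash
python3 - <<'E'
from geo import *
c=cur()
tgt=edge+al_*(-.02)+n*.10; tgt[2]=.05
wayrows(steps(c[:3],(tgt,90,98.3),2))
s=grab_frame('scene');cv2.imwrite('pics/s6f.png',s);cv2.imwrite('pics/s6.png',cv2.resize(s[80:300,60:300],None,fx=2.7,fy=2.7,interpolation=cv2.INTER_CUBIC))
s=grab_frame('top');cv2.imwrite('pics/t6f.png',s);cv2.imwrite('pics/t6.png',cv2.resize(s[60:260,260:500],None,fx=3,fy=3,interpolation=cv2.INTER_CUBIC))
cv2.imwrite('pics/w6.png',grab_frame('wrist'))
E
```

```text
t 7.32 bm [ 0.5261 -0.1074  0.047 ] pitch 90.0 hd 98.8 roll 0.3 F [ 0.4 -0.7 -3.1] op 0.334 q [-40.  40.  73.  39. 114. -48.]
[[-0.11,-0.22,0.08,-0.0,0.006,-0.003,0],[-0.0,-0.22,0.08,-0.0,0.004,0.002,0]]
```

View pics/s6.png

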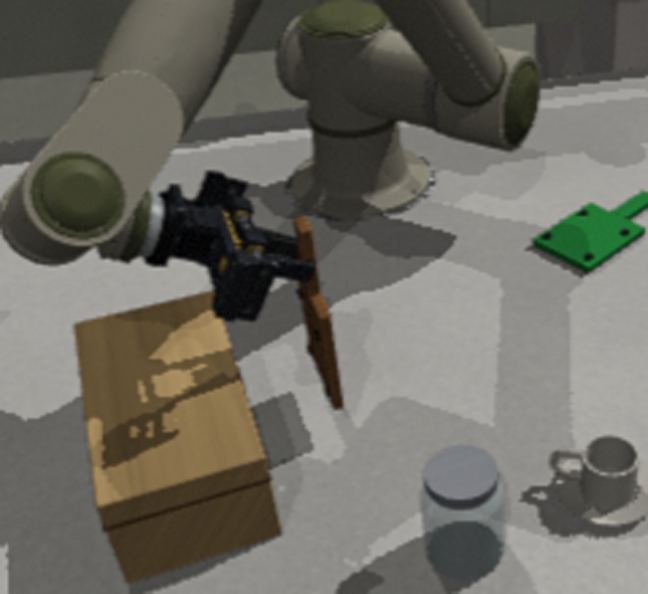

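View pics/t6.png

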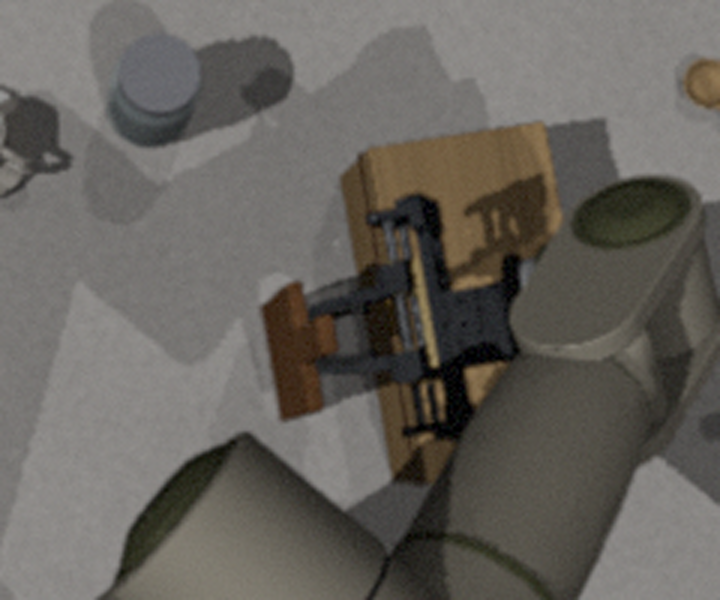

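View pics/w6.png

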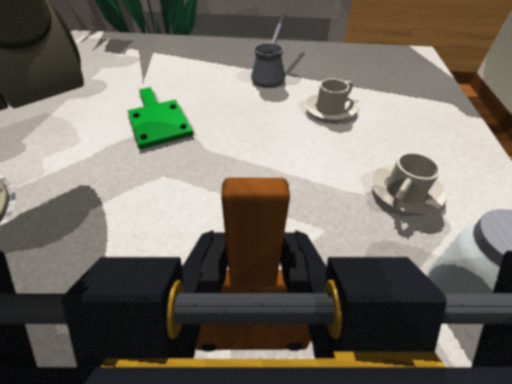

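The board hangs upright in front of the box, with the feet side to the box. In the wrist view the handle is at columns 222–288, row 180, the same as just after the grasp, so it hasn't slipped. I'll check the carried pose against corners seen in the pictures.

```bash
python3 - <<'E'
from geo import *
np.set_printoptions(precision=1,suppress=True)
s=sense();T=R.from_euler('xyz',s['tcp_rot'],degrees=True);Rg,t=loadG();B=(T*Rg.inv()).as_matrix();o=s['eef_pos']-B@t
names={'bot +y serv':(-.07,.055,0),'bot -y serv':(-.07,-.055,0),'bot -y und':(-.07,-.055,.014),'top +y serv':(.07,.055,0),'top -y serv':(.07,-.055,0),'handle end -y serv':(.155,-.015,0),'handle end +y und':(.155,.015,.014)}
S=cv2.resize(cv2.imread('pics/s6f.png')[80:300,60:300],None,fx=2.7,fy=2.7,interpolation=cv2.INTER_CUBIC);Tm=cv2.resize(cv2.imread('pics/t6f.png')[60:260,260:500],None,fx=3,fy=3,interpolation=cv2.INTER_CUBIC)
for k,v in names.items():
    W=o+B@np.array(v); a=(proj(calibration('scene'),W)[0]-(60,80))*2.7;b=(proj(calibration('top'),W)[0]-(260,60))*3
    print(k,W.round(3),a,b)
    cv2.circle(S,tuple(int(x) for x in a),4,(255,255,0),1);cv2.circle(Tm,tuple(int(x) for x in b),4,(255,255,0),1)
cv2.imwrite('pics/chk.png',np.hstack([S[150:450,200:450],Tm[230:530,200:450]]))
E
```

```text
bot +y serv [ 0.5 -0.1  0. ] [319.5 347.9] [279.2 418.8]
bot -y serv [ 0.6 -0.1  0. ] [344.3 405.2] [258.8 301.4]
bot -y und [ 0.6 -0.1  0. ] [332.4 408.7] [273.8 299. ]
top +y serv [ 0.5 -0.1  0.2] [304.4 254.9] [309.7 412.4]
top -y serv [ 0.6 -0.1  0.2] [330.1 309.9] [286.6 280.4]
handle end -y serv [ 0.5 -0.1  0.3] [310.3 223.9] [316.2 316.5]
handle end +y und [ 0.5 -0.1  0.3] [290.1 212.5] [341.3 352.5]
```

View pics/chk.png

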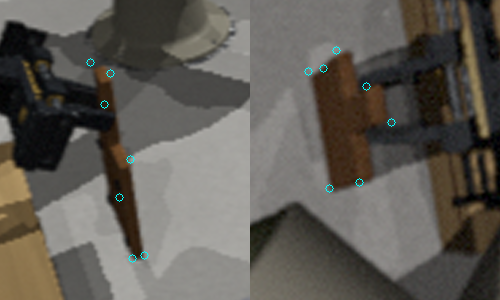

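```bash
python3 - <<'E'
from geo import *
c=cur()
tgt=edge+al_*(-.02)+n*.047; tgt[2]=.022
wayrows(steps(c[:3],(tgt,103,98.3),5))
E
```

```text
t 7.47 bm [ 0.5259 -0.107   0.0476] pitch 90.1 hd 98.8 roll 0.3 F [ 1.3  0.3 -1.7] op 0.331 q [-40.  40.  73.  39. 114. -48.]
[[-0.08,1.44,-1.29,0.045,0.004,-0.004,0],[0.02,1.41,-1.33,0.045,0.001,0.001,0],[0.02,1.38,-1.37,0.045,0.001,0.001,0],[0.02,1.35,-1.41,0.045,0.001,0.001,0],[0.02,1.31,-1.45,0.045,0.001,0.001,0]]
```

send_rows(deltas=[[[0, 1.4, -1.3, 0.045, 0.003, -0.003, 0], [0, 1.4, -1.3, 0.045, 0.001, 0.001, 0], [0, 1.4, -1.4, 0.045, 0.001, 0.001, 0], [0, 1.3, -1.4, 0.045, 0.001, 0.001, 0], [0, 1.2, -1.3, 0.04, 0.001, 0.001, 0], [0, 0, 0, 0, 0, 0, 0]]])

```text
time: 7.97
eef_pos: [0.5411, -0.2142, 0.1988]
tcp_rot: [-106.3, 0.2, 7.6]
force: [-0.7, 0.6, -2.7]
opening: 0.33
```

```bash
python3 - <<'E'
from geo import *
c=cur()
tgt=edge+al_*(-.02)+n*.046; tgt[2]=.010
wayrows(steps(c[:3],(tgt,103,98.3),3))
print('foot %.4f'%((c[0]-edge)@n))
s=grab_frame('scene');cv2.imwrite('pics/s7f.png',s);a=cv2.resize(s[130:270,100:240],None,fx=4,fy=4,interpolation=cv2.INTER_CUBIC)
cv2.imwrite('pics/s7.png',a)
E
```

```text
t 7.97 bm [ 0.5324 -0.1542  0.024 ] pitch 103.1 hd 98.3 roll 0.0 F [-0.7  0.6 -2.7] op 0.330 q [-46.  54.  60.  45. 127. -48.]
[[0.03,0.47,0.04,-0.001,-0.0,-0.0,0],[0.03,0.47,0.04,-0.001,-0.0,-0.0,0],[0.03,0.47,0.04,-0.001,-0.0,-0.0,0]]
foot 0.0493
```

View pics/s7.png

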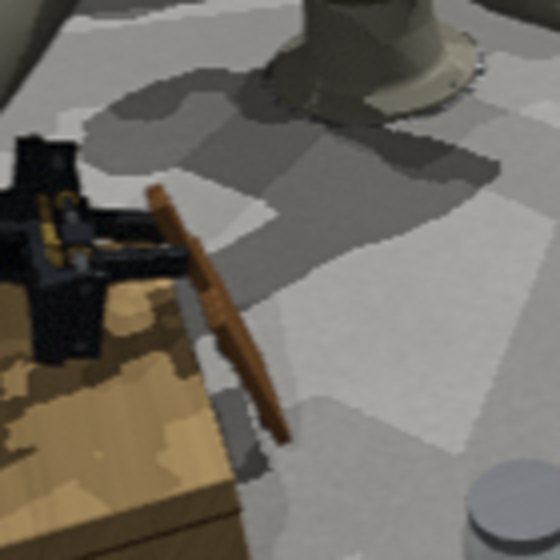

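send_rows(deltas=[[[0, 0.5, 0, 0, 0, 0, 0], [0, 0.5, 0, 0, 0, 0, 0], [0, 0.5, 0, 0, 0, 0, 0], [0, 0.2, 0, 0, 0, 0, 0]]])

```text
time: 8.35
eef_pos: [0.5421, -0.2156, 0.1847]
tcp_rot: [-106.7, 0.0, 7.8]
force: [0.3, 0.1, -2.2]
opening: 0.33
```

```bash
python3 - <<'E'
from geo import *
c=cur()
tgt=edge+al_*(-.02)+n*.045; tgt[2]=.001
wayrows(steps(c[:3],(tgt,103,98.3),5))
print('foot %.4f'%((c[0]-edge)@n))
E
```

```text
t 8.35 bm [ 0.5338 -0.1568  0.0094] pitch 102.7 hd 98.5 roll -0.1 F [ 0.3  0.1 -2.2] op 0.330 q [-46.  55.  59.  44. 126. -49.]
[[0.04,0.18,0.0,0.001,-0.0,0.003,0],[-0.01,0.18,0.0,0.001,0.0,0.0,0],[-0.01,0.18,0.0,0.001,0.0,0.0,0],[-0.01,0.18,0.0,0.001,0.0,0.0,0],[-0.01,0.18,0.0,0.001,0.0,0.0,0]]
foot 0.0466
```

send_rows(deltas=[[[0, 0.2, 0, 0.001, 0, 0.002, 0], [0, 0.2, 0, 0.001, 0, 0, 0], [0, 0.2, 0, 0.001, 0, 0, 0], [0, 0.1, 0, 0.001, 0, 0, 0]]])

```text
time: 8.68
eef_pos: [0.5424, -0.2168, 0.1798]
tcp_rot: [-106.5, 0.0, 7.9]
force: [-1.9, -2.6, 4.8]
opening: 0.33
```

```bash
python3 - <<'E'
from geo import *
c=cur(); s=sense();print(s['force'],s['ft_torque'])
tgt=edge+al_*(-.02)+n*.045; tgt[2]=.001
wayrows(steps(c[:3],(tgt,103,98.3),2))
print('foot %.4f'%((c[0]-edge)@n))
E
```

```text
[-1.92573779 -2.62620647  4.80208   ] [0.20618737 0.0556583  0.29036412]
t 8.68 bm [ 0.5339 -0.1572  0.0048] pitch 103.0 hd 98.6 roll -0.2 F [-1.9 -2.6  4.8] op 0.330 q [-46.  56.  59.  44. 126. -49.]
[[0.02,0.2,-0.0,0.0,0.001,0.004,0],[-0.03,0.2,-0.0,0.0,0.002,0.001,0]]
foot 0.0461
```

Contact with the counter: Fz went from −2.5 to +4.8 N. I look before leaning it.

```bash
python3 - <<'E'
from geo import *
s=grab_frame('scene');t=grab_frame('top');cv2.imwrite('pics/s8f.png',s);cv2.imwrite('pics/t8f.png',t)
a=cv2.resize(s[165:255,125:195],None,fx=6,fy=6,interpolation=cv2.INTER_CUBIC);b=cv2.resize(t[130:220,340:400],None,fx=6,fy=6,interpolation=cv2.INTER_CUBIC)
cv2.imwrite('pics/c8.png',cv2.convertScaleAbs(np.hstack([a,b]),alpha=1.3,beta=20))
E
```

```text
(no output)
```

View pics/c8.png

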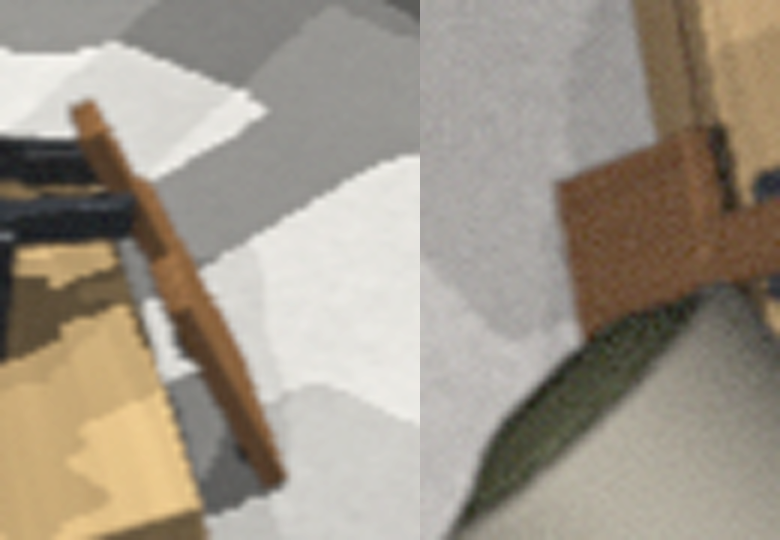

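```bash
python3 - <<'E'
from geo import *
np.set_printoptions(precision=4,suppress=True)
ct,cs=calibration('top'),calibration('scene')
f=lambda x,y,o:(np.array([[x,y]])+.5)/6-.5+o
for nm,p in(('top serv',plane(ct,f(137,183,(340,130)),.003)),('scene serv',plane(cs,f(283,483,(125,165)),.003)),('scene und',plane(cs,f(266,489,(125,165)),.0))):
    print(nm,p,'dist',(p[0]-edge)@n)
print(tri(ct,f(137,183,(340,130)),cs,f(283,483,(125,165))))
# box front bottom per view
t=plane(ct,[(365+105/4,90+522/4),(365+38/4,90+118/4)],0); print('box bottom',(t-edge)@n)
e1=plane(ct,[(365+147/4,90+525/4),(365+68/4,90+80/4)],.12);e2=plane(cs,[(80+297/5,180+40/5),(80+388/5,180+350/5)],.12);print((e1-edge)@n,(e2-edge)@n)
B,o=bpose(*cur()[:3]);print('model serv corner',(o+B@[-.07,-.055,0]),((o+B@[-.07,-.055,0])-edge)@n)
E
```

```text
top serv [[ 0.5852 -0.1453  0.003 ]] dist 0.0504536266081392
scene serv [[ 0.5862 -0.1465  0.003 ]] dist 0.04917713827882553
scene und [[ 0.5852 -0.1556  0.    ]] dist 0.0403424909922815
[[ 0.5852 -0.1461  0.0019  0.001 ]]
box bottom [-0.0035 -0.0045]
[0.0005 0.0024] [ 0.0009 -0.0018]
model serv corner [ 0.5873 -0.1424  0.0063] 0.053013462353801985
```

```bash
cat >> geo.py <<'E'
def lean(dps,dz=0.):
    """rotate about lowest corner (underside bottom edge) by given pitch increments"""
    c=cur();B,o=bpose(*c[:3]);pv=o+B@[-.07,0,.014];w=[]
    for d in dps:
        B1,_=bpose(c[0],c[1]+d,c[2]); bm=pv+[0,0,dz]-B1[:,2]*.007
        w.append((bm,c[1]+d,c[2]))
    return wayrows(w)
E
python3 - <<'E'
from geo import *
lean([1.2,2.4,3.6,4.8])
E
```

```text
t 8.78 bm [ 0.534  -0.1574  0.0047] pitch 103.0 hd 98.6 roll -0.2 F [-2.5 -0.8  5.1] op 0.333 q [-46.  56.  59.  44. 126. -49.]
[[0.06,0.22,-0.32,0.021,-0.001,0.003,0],[0.0,0.22,-0.32,0.021,-0.0,0.0,0],[0.0,0.22,-0.32,0.021,-0.0,0.0,0],[0.0,0.22,-0.32,0.021,-0.0,0.0,0]]
```

send_rows(deltas=[[[0, 0.2, -0.3, 0.021, 0, 0, 0], [0, 0.2, -0.3, 0.021, 0, 0, 0], [0, 0.1, -0.1, 0.005, 0, 0, 0]]])

```text
time: 9.03
eef_pos: [0.5438, -0.2253, 0.1769]
tcp_rot: [-103.7, -0.0, 7.9]
force: [-0.3, -0.9, 2.3]
opening: 0.329
```

```bash
python3 - <<'E'
from geo import *
lean([1.2,2.4])
E
```

```text
t 9.03 bm [ 0.5343 -0.1573  0.0051] pitch 105.8 hd 98.5 roll -0.2 F [-0.3 -0.9  2.3] op 0.329 q [-47.  58.  57.  46. 128. -48.]
[[0.07,0.22,-0.32,0.021,-0.001,0.004,0],[0.0,0.22,-0.32,0.021,-0.0,0.0,0]]
```

send_rows(deltas=[[[0, 0.2, -0.3, 0.015, 0, 0, 0], [0, 0.1, -0.1, 0.008, 0, 0, 0]]])

```text
time: 9.2
eef_pos: [0.5443, -0.2307, 0.1749]
tcp_rot: [-102.1, -0.0, 7.9]
force: [-0.8, -1.4, 2.8]
opening: 0.33
```

```bash
python3 - <<'E'
from geo import *
lean([1.2,2.4])
s=grab_frame('scene')
a=cv2.resize(s[165:255,125:195],None,fx=6,fy=6,interpolation=cv2.INTER_CUBIC)
cv2.imwrite('pics/c9.png',cv2.convertScaleAbs(a,alpha=1.3,beta=20))
cv2.imwrite('pics/w9.png',grab_frame('wrist'))
E
```

```text
t 9.20 bm [ 0.5342 -0.1581  0.0049] pitch 107.3 hd 98.6 roll -0.3 F [-0.8 -1.4  2.8] op 0.330 q [-47.  59.  56.  47. 130. -48.]
[[0.08,0.22,-0.32,0.021,-0.001,0.005,0],[0.0,0.22,-0.32,0.021,-0.0,0.0,0]]
```

View pics/c9.png

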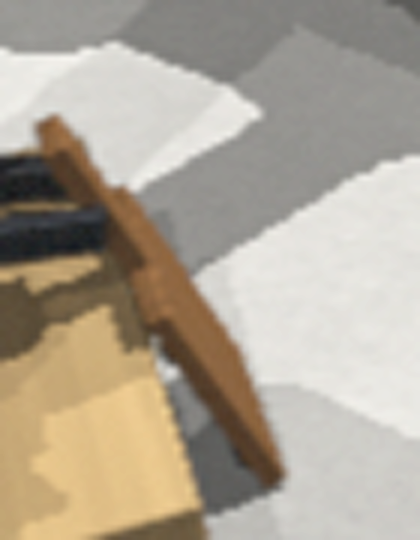

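View pics/w9.png

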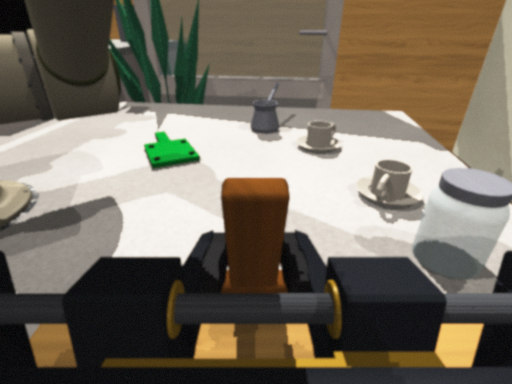

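send_rows(deltas=[[[0, 0.15, -0.2, 0.012, 0, 0, 0], [0, 0.15, -0.2, 0.012, 0, 0, 0]]])

```text
time: 9.47
eef_pos: [0.5452, -0.235, 0.1732]
tcp_rot: [-100.8, -0.1, 7.9]
force: [-0.8, 2.6, 0.2]
opening: 0.333
```

```bash
python3 - <<'E'
from geo import *
lean([1.2,2.4]); print(sense()['ft_torque'])
E
```

```text
t 9.47 bm [ 0.5346 -0.1585  0.005 ] pitch 108.6 hd 98.6 roll -0.3 F [-0.8  2.6  0.2] op 0.333 q [-47.  60.  55.  47. 131. -47.]
[[0.1,0.22,-0.32,0.021,-0.001,0.006,0],[0.0,0.22,-0.32,0.021,-0.0,0.0,0]]
[-0.11720387 -0.05121     0.02145075]
```

send_rows(deltas=[[[0, 0.1, -0.15, 0.008, 0, 0, 0], [0, 0.05, -0.05, 0.004, 0, 0, 0]]])

```text
time: 9.63
eef_pos: [0.5456, -0.2368, 0.1719]
tcp_rot: [-99.9, -0.0, 8.0]
force: [-1.7, 5.4, 3.6]
opening: 0.33
```

```bash
python3 - <<'E'
from geo import *
lean([1.2]); print(sense()['ft_torque'])
s=grab_frame('scene');t=grab_frame('top')
a=cv2.resize(s[165:255,125:195],None,fx=6,fy=6,interpolation=cv2.INTER_CUBIC);b=cv2.resize(t[130:220,340:400],None,fx=6,fy=6,interpolation=cv2.INTER_CUBIC)
cv2.imwrite('pics/c10.png',cv2.convertScaleAbs(np.hstack([a,b]),alpha=1.3,beta=20))
E
```

```text
t 9.63 bm [ 0.5344 -0.1576  0.0051] pitch 109.6 hd 98.6 roll -0.3 F [-1.7  5.4  3.6] op 0.330 q [-48.  61.  54.  48. 131. -47.]
[[0.1,0.22,-0.32,0.021,-0.001,0.006,0]]
[ 0.51566695  0.08379693 -0.00152482]
```

View pics/c10.png

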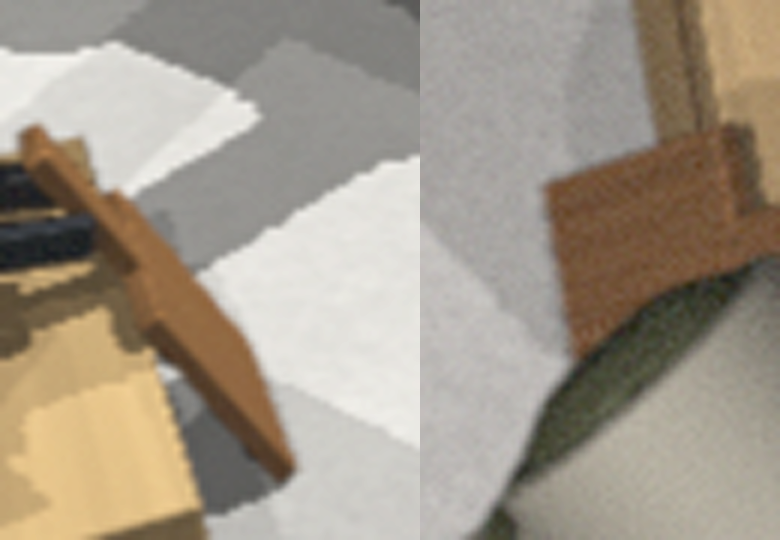

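The push slid the foot out by about 5 mm; the bottom corner in the top crop went from (137,183) to (127,185). I'll lift slightly, set it more upright and bring the foot in before releasing.

```bash
python3 - <<'E'
from geo import *
c=cur();u=np.array([0,0,1.])
w=[(c[0]+u*.003,c[1]-1.5,98.3),(c[0]+u*.006,c[1]-3.0,98.3),(c[0]+u*.006,c[1]-4.5,98.3),(c[0]+u*.006-n*.004,c[1]-4.5,98.3),(c[0]+u*.006-n*.008,c[1]-4.5,98.3)]
wayrows(w)
E
```

```text
t 9.73 bm [ 0.5344 -0.1576  0.0049] pitch 109.6 hd 98.6 roll -0.3 F [-2.   4.9  2.7] op 0.328 q [-47.  61.  54.  48. 131. -47.]
[[0.04,-0.57,0.35,-0.026,0.005,0.006,0],[-0.01,-0.57,0.34,-0.026,0.0,-0.0,0],[-0.01,-0.28,0.4,-0.026,0.0,-0.0,0],[0.0,0.1,-0.39,0.0,0.0,0.0,0],[0.0,0.1,-0.39,0.0,0.0,0.0,0]]
```

send_rows(deltas=[[[0, -0.6, 0.35, -0.026, 0.002, 0.006, 0], [0, -0.6, 0.35, -0.026, 0, 0, 0], [0, -0.3, 0.4, -0.026, 0, 0, 0], [0, 0.1, -0.4, 0, 0, 0, 0], [0, 0.1, -0.4, 0, 0, 0, 0], [0, 0, 0, 0, 0, 0, 0]]])

```text
time: 10.23
eef_pos: [0.5451, -0.2305, 0.1849]
tcp_rot: [-105.3, 0.4, 7.7]
force: [0.1, 1.8, -3.4]
opening: 0.331
```

```bash
python3 - <<'E'
from geo import *
np.set_printoptions(precision=4,suppress=True)
c=cur();u=np.array([0,0,1.]);print('foot',(c[0]-edge)@n)
wayrows([(c[0]-u*.003,c[1],98.3),(c[0]-u*.006,c[1],98.3)])
s=grab_frame('scene');t=grab_frame('top')
a=cv2.resize(s[165:255,125:195],None,fx=6,fy=6,interpolation=cv2.INTER_CUBIC);b=cv2.resize(t[130:220,340:400],None,fx=6,fy=6,interpolation=cv2.INTER_CUBIC)
cv2.imwrite('pics/c11.png',cv2.convertScaleAbs(np.hstack([a,b]),alpha=1.3,beta=20))
E
```

```text
foot 0.03589610028214054
t 10.23 bm [ 0.5353 -0.1673  0.0112] pitch 104.2 hd 98.4 roll 0.2 F [ 0.1  1.8 -3.4] op 0.331 q [-47.  57.  56.  45. 128. -47.]
[[-0.06,0.29,0.08,0.0,0.002,-0.003,0],[0.0,0.29,0.08,0.0,0.0,0.0,0]]
```

View pics/c11.png

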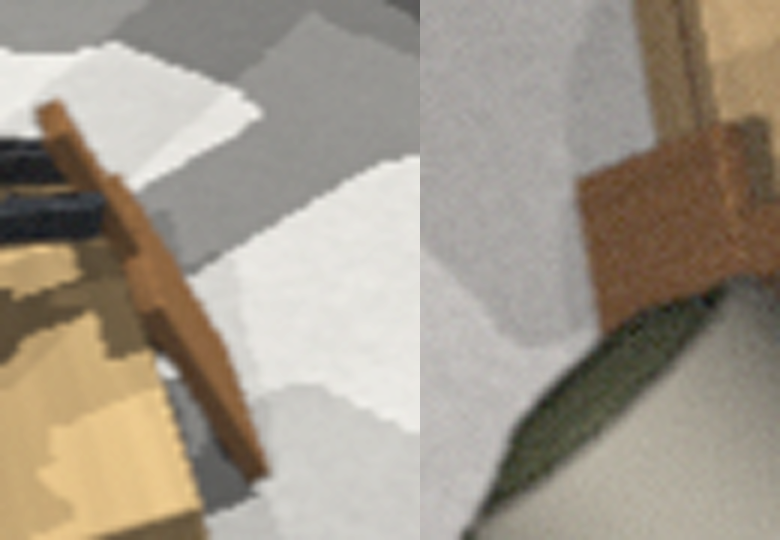

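```bash
python3 - <<'E'
from geo import *
np.set_printoptions(precision=4,suppress=True)
c=cur();u=np.array([0,0,1.])
wayrows([(c[0]+n*.004,c[1],98.3),(c[0]+n*.008,c[1],98.3),(c[0]+n*.008-u*.003,c[1],98.3),(c[0]+n*.008-u*.006,c[1],98.3)])
E
```

```text
t 10.33 bm [ 0.5352 -0.1668  0.011 ] pitch 104.3 hd 98.4 roll 0.2 F [ 0.6  1.5 -1.4] op 0.327 q [-47.  57.  56.  45. 128. -47.]
[[-0.07,-0.1,0.39,0.0,0.002,-0.003,0],[-0.0,-0.1,0.39,0.0,0.0,0.0,0],[0.0,0.29,0.08,0.0,0.0,0.0,0],[0.0,0.29,0.08,0.0,0.0,0.0,0]]
```

send_rows(deltas=[[[0, -0.1, 0.4, 0, 0.002, -0.003, 0], [0, -0.1, 0.4, 0, 0, 0, 0], [0, 0.3, 0.1, 0, 0, 0, 0], [0, 0.2, 0.1, 0, 0, 0, 0], [0, 0, 0, 0, 0, 0, 0]]])

```text
time: 10.75
eef_pos: [0.5433, -0.221, 0.1789]
tcp_rot: [-105.0, 0.1, 7.7]
force: [-0.2, -0.9, 1.1]
opening: 0.328
```

```bash
python3 - <<'E'
from geo import *
np.set_printoptions(precision=4,suppress=True)
c=cur();u=np.array([0,0,1.]);print('foot',(c[0]-edge)@n)
wayrows([(c[0]-u*.002,c[1],98.3),(c[0]-u*.004,c[1],98.3)])
E
```

```text
foot 0.046161087421447075
t 10.75 bm [ 0.5342 -0.1571  0.0054] pitch 104.4 hd 98.3 roll -0.1 F [-0.2 -0.9  1.1] op 0.328 q [-47.  57.  58.  45. 127. -49.]
[[0.02,0.19,0.05,-0.0,-0.0,0.001,0],[0.0,0.19,0.05,0.0,0.0,0.0,0]]
```

```bash
python3 - <<'E'
from geo import *
lean([1.3,2.6,3.2])
E
```

```text
t 10.75 bm [ 0.5342 -0.1571  0.0054] pitch 104.4 hd 98.3 roll -0.1 F [-0.2 -0.9  1.1] op 0.328 q [-47.  57.  58.  45. 127. -49.]
[[0.03,0.23,-0.35,0.023,-0.0,0.001,0],[0.0,0.23,-0.35,0.023,-0.0,0.0,0],[0.0,0.11,-0.16,0.01,-0.0,0.0,0]]
```

send_rows(deltas=[[[0, 0.25, -0.35, 0.023, 0, 0, 0], [0, 0.2, -0.35, 0.022, 0, 0, 0], [0, 0, 0, 0, 0, 0, 0]]])

```text
time: 11.0
eef_pos: [0.5444, -0.2295, 0.1756]
tcp_rot: [-102.2, 0.2, 7.7]
force: [-1.2, -1.4, 0.6]
opening: 0.328
```

```bash
python3 - <<'E'
from geo import *
c=cur();print('foot',(c[0]-edge)@n)
lean([.7])
E
```

```text
foot 0.046093222262683295
t 11.00 bm [ 0.5341 -0.1572  0.0055] pitch 107.2 hd 98.3 roll -0.1 F [-1.2 -1.4  0.6] op 0.328 q [-47.  59.  56.  47. 129. -48.]
[[0.03,0.12,-0.19,0.012,-0.0,0.001,0]]
```

send_rows(deltas=[[[0, 0.15, -0.2, 0.012, 0, 0, 0], [0, 0.05, 0, 0, 0, 0, 0]]])

```text
time: 11.17
eef_pos: [0.5445, -0.2327, 0.1741]
tcp_rot: [-101.3, 0.1, 7.7]
force: [-0.8, -3.1, 5.0]
opening: 0.33
```

```bash
python3 - <<'E'
from geo import *
c=cur();print('foot',(c[0]-edge)@n)
lean([.7])
s=grab_frame('scene');t=grab_frame('top')
a=cv2.resize(s[165:255,125:195],None,fx=6,fy=6,interpolation=cv2.INTER_CUBIC);b=cv2.resize(t[130:220,340:400],None,fx=6,fy=6,interpolation=cv2.INTER_CUBIC)
cv2.imwrite('pics/c12.png',cv2.convertScaleAbs(np.hstack([a,b]),alpha=1.3,beta=20))
E
```

```text
foot 0.04553921332678159
t 11.17 bm [ 0.534  -0.1578  0.0052] pitch 108.1 hd 98.3 roll -0.1 F [-0.8 -3.1  5. ] op 0.330 q [-47.  60.  56.  47. 130. -47.]
[[0.04,0.12,-0.19,0.012,-0.0,0.002,0]]
```

View pics/c12.png

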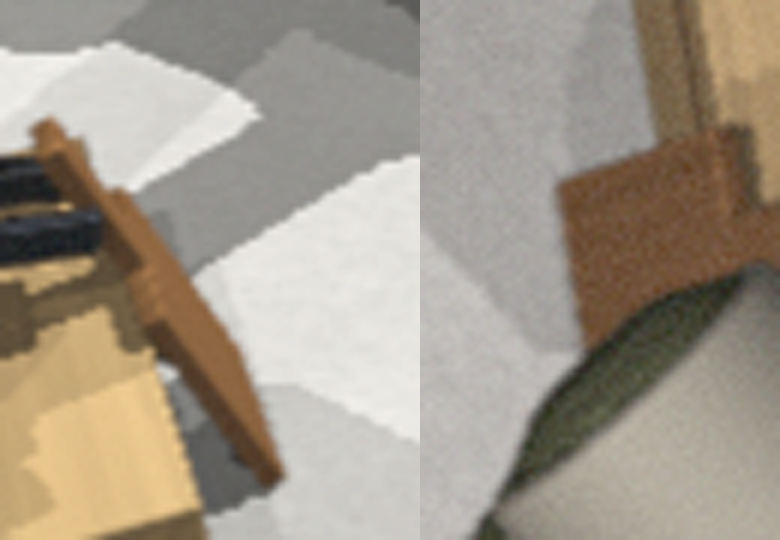

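send_rows(deltas=[[[0, 0.05, -0.1, 0.007, 0, 0, 0], [0, 0, 0, 0, 0, 0, 0.36], [0, 0, 0, 0, 0, 0, 0.4]]])

```text
time: 11.52
eef_pos: [0.5451, -0.2332, 0.1738]
tcp_rot: [-101.1, 0.1, 7.7]
force: [0.3, 0.3, 0.1]
opening: 0.396
```

```bash
python3 - <<'E'
from geo import *
c=cur();lean([.7])
E
```

```text
t 11.52 bm [ 0.5344 -0.1576  0.0052] pitch 108.4 hd 98.3 roll -0.1 F [0.3 0.3 0.1] op 0.396 q [-47.  60.  55.  47. 130. -47.]
[[0.03,0.12,-0.19,0.012,-0.0,0.002,0]]
```

send_rows(deltas=[[[0, 0, 0, 0, 0, 0, 0.5], [0, 0, 0, 0, 0, 0, 0.6], [0, 0, 0, 0, 0, 0, 0.65], [0, 0, 0, 0, 0, 0, 0.65]]])

```text
time: 11.85
eef_pos: [0.5453, -0.2326, 0.1735]
tcp_rot: [-101.1, 0.2, 7.7]
force: [-0.4, 0.5, -0.2]
opening: 0.642
```

```bash
python3 - <<'E'
from geo import *
s=sense();print(s['eef_pos'],s['tcp_rot'],s['force'],s['opening'])
s=grab_frame('scene');w=grab_frame('wrist')
a=cv2.resize(s[165:255,125:195],None,fx=4.2667,fy=4.2667,interpolation=cv2.INTER_CUBIC)
cv2.imwrite('pics/c13.png',np.hstack([cv2.convertScaleAbs(a,alpha=1.3,beta=20),w[:384,:][:a.shape[0]] if a.shape[0]<=384 else cv2.copyMakeBorder(w,0,a.shape[0]-384,0,0,0)])[:, :800])
E
```

```text
[ 0.54531494 -0.23263825  0.17354782] [-101.11271078    0.16190446    7.670584  ] [-0.43762883  0.4580141  -0.19413397] 0.6424244606422097
```

View pics/c13.png

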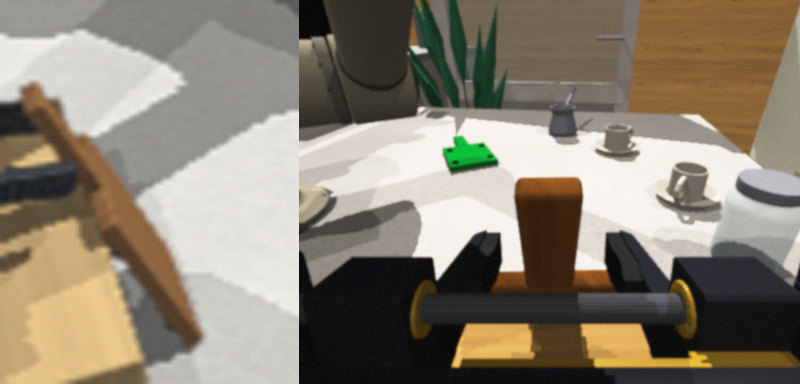

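The board is free and standing, with the fingers clear on both sides of the handle. Backing straight out.

```bash
python3 - <<'E'
from geo import *
P,e=fit();s=sense();T=R.from_euler('xyz',s['tcp_rot'],degrees=True)
for d,up in((.05,.005),(.1,.02),(.12,.1)):
    pos=s['eef_pos']-T.apply([0,0,d])+[0,0,up]; print(pos.round(3),[(round(float(x[0]),4),x[1].round(0)) for x in ik(pos,T,P,[s['q']])])
E
```

```text
[ 0.552 -0.281  0.188] [(0.0, array([-49.,  64.,  45.,  50., 136., -42.]))]
[ 0.558 -0.33   0.213] [(0.0, array([-51.,  69.,  30.,  57., 143., -32.]))]
[ 0.561 -0.349  0.297] [(0.0, array([-52.,  70.,  16.,  75., 149., -11.]))]
```

send_rows(deltas=[[[0, 0, -0.6, 0, 0, 0, 0.65], [0, 0, -1.2, 0, 0, 0, 0.65], [0, 0, -1.5, 0, 0, 0, 0.65], [0, -0.1, -1.5, 0, 0, 0, 0.65]]])

```text
time: 12.28
eef_pos: [0.5519, -0.2793, 0.1845]
tcp_rot: [-101.0, 0.2, 7.8]
force: [-0.4, 0.6, 0.2]
opening: 0.651
```

```bash
python3 - <<'E'
from geo import *
s=sense();print(s['eef_pos'],s['tcp_rot'],s['force'],s['opening'],s['q'])
E
```

```text
[ 0.55191372 -0.27932208  0.1844669 ] [-101.01818796    0.24394694    7.83533142] [-0.38868106  0.58186107  0.16784469] 0.6507213048567987 [-49.31352696  64.03620851  44.88926725  49.86331583 135.92672885
 -42.29522383]
```

send_rows(deltas=[[[0, -1.0, -1.5, 0, 0, 0, 0.65], [0, -1.8, -1.0, 0, 0, 0, 0.65], [0, -2.5, -0.5, 0, 0, 0, 0.65], [0, -3, 0, 0, 0, 0, 0.65], [0, -3, 0, 0, 0, 0, 0.65], [0, -3, 0, 0, 0, 0, 0.65]]])

```text
time: 12.78
eef_pos: [0.5516, -0.2881, 0.3294]
tcp_rot: [-100.5, 0.7, 7.6]
force: [0.1, -0.6, 0.6]
opening: 0.649
```

```bash
python3 - <<'E'
from geo import *
s=sense();print(s['eef_pos'],s['tcp_rot'],s['force'],s['opening'],s['q'])
s=grab_frame('scene');t=grab_frame('top');cv2.imwrite('pics/s14f.png',s);cv2.imwrite('pics/t14f.png',t)
a=cv2.resize(s[165:255,125:195],None,fx=6,fy=6,interpolation=cv2.INTER_CUBIC);b=cv2.resize(t[130:220,340:400],None,fx=6,fy=6,interpolation=cv2.INTER_CUBIC)
cv2.imwrite('pics/c14.png',cv2.convertScaleAbs(np.hstack([a,b]),alpha=1.3,beta=20))
E
```

```text
[ 0.55160216 -0.28807051  0.32944713] [-100.5128876     0.68677068    7.63712541] [ 0.13057079 -0.59099066  0.59277449] 0.6489689955045124 [-49.80298264  57.40221926  36.66508916  65.45157875 144.57035891
 -21.96144895]
```

View pics/c14.png

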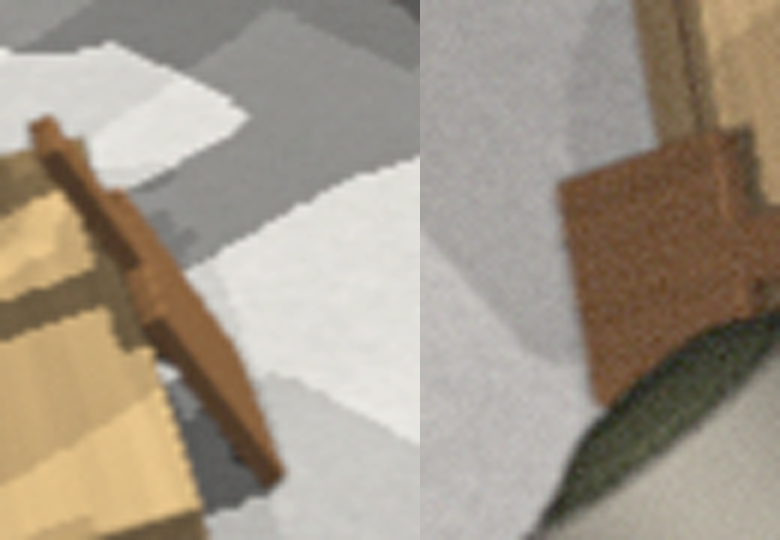

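View pics/s14f.png

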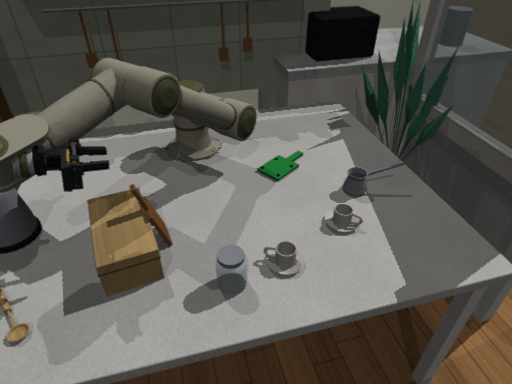

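```bash
python3 - <<'E'
from geo import *
np.set_printoptions(precision=4,suppress=True)
ct,cs=calibration('top'),calibration('scene')
f=lambda P,o:(np.array(P)+.5)/6-.5+o
a=plane(ct,f([(138,184),(177,400)],(340,130)),.004);d=a[0]-a[1];print(a,np.linalg.norm(d),np.degrees(np.arctan2(d[1],d[0])),'serv dist',(a-edge)@n)
h=tri(ct,f([(298,133)],(340,130)),cs,f([(123,190)],(125,165)));print('top -y serv body corner',h)
p=plane(cs,f([(283,480)],(125,165)),.004);print(p,(p-edge)@n)
E
```

```text
[[ 0.5845 -0.1456  0.004 ]
 [ 0.4811 -0.1622  0.004 ]] 0.10476969835026925 9.09707870778035 serv dist [0.0503 0.0488]
top -y serv body corner [[ 0.5813 -0.1825  0.2007  0.0211]]
[[ 0.585  -0.1462  0.004 ]] [0.0496]
```

```bash
python3 - <<'E'
from h import *
a=cv2.imread('pics/scene0.png');b=cv2.imread('pics/s14f.png');
d=cv2.absdiff(a,b).max(2)
for n,(x,y,w,h) in dict(cups=(260,235,50,40),cup1=(325,200,40,32),jar=(215,245,35,48),cezve=(340,165,70,32),kettle=(0,215,40,30)).items(): print(n,np.median(d[y:y+h,x:x+w]),np.percentile(d[y:y+h,x:x+w],95))
s=sense();print(s['force'],s['qd'].round(2))
E
```

```text
cups 4.0 5.0
cup1 4.0 5.0
jar 4.0 10.0
cezve 3.0 5.0
kettle 4.0 30.0
[ 0.74507212 -0.10732062 -0.14741085] [-0.37  3.61  3.45 -4.33 -1.61 -4.3 ]
```

View pics/t14f.png

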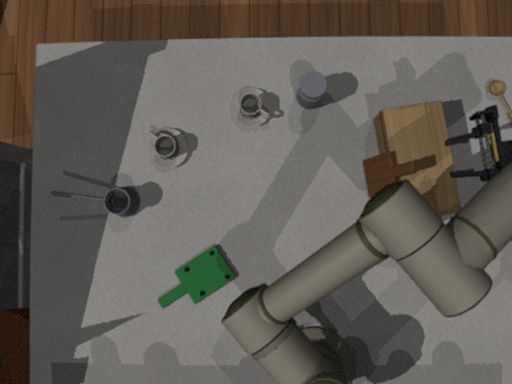

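send_rows(deltas=[[[0, -0.5, 0, 0, 0, 0, 0.65], [0, 0, 0, 0, 0, 0, 0.65], [0, 0, 0, 0, 0, 0, 0.65], [0, 0, 0, 0, 0, 0, 0.65]]])

```text
time: 13.22
eef_pos: [0.5514, -0.2873, 0.3373]
tcp_rot: [-100.9, 0.4, 7.7]
force: [0.1, 0.6, 0.6]
opening: 0.65
```

```bash
python3 - <<'E'
from h import *
s=grab_frame('scene');b=cv2.imread('pics/s14f.png');d=cv2.absdiff(s,b).max(2)[180:250,125:175];print('board change',np.median(d),np.percentile(d,99),sense()['time'])
print(hand_in())
E
```

```text
board change 1.0 13.0 13.2667
the job is handed in; nothing more can be done
None
```

I stood the wooden board upright, handle up, leaning against the front of the tea box with its feet side to the box. I handed the job in at 13.3 s.

I gripped it by the handle, turned it upright in the air, lowered it until it touched the counter and leaned it on the box edge. My first lean pushed the foot about 5 mm too far out, so I lifted the board slightly, reset it and leaned it again before letting go.

**Last checks**
- **Foot:** it stands about 4.3–4.5 cm out from the box front, measured in the top and scene views.
- **Squareness:** the bottom edge lies at 9.1° and the box front at about 8.3°, so they agree within about 1°. The arm hid the end of the bottom edge from the top camera, so I measured only about 105 mm of its 110 mm.
- **Lean:** about 17–18°. This comes from where the arm held the board. I tried to confirm it from one upper corner, but the two views missed each other by 21 mm, so I did not use that.
- **Stability:** between the last two pictures, about 0.4 s apart and after the arm had backed off, the board had not moved.
- **Other items:** cups, saucers, jar and cezve look unchanged from the first picture. The dark kettle beside the box showed a slightly larger picture difference. I put that down to the arm or its shadow, because the wrist felt no force.

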